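# Empty the vise and sort the batch of cut profiles

## Robot

A 6-joint arm with a two-finger parallel gripper is mounted at the origin on the work surface. World frame = base frame: x ahead of the robot, y to its left, z up, the work surface at z = 0. Lengths are in m, angles in rad, forces in N, time in s.
With the tool pointing down it reaches from about 0.35 to 0.875 m from the base axis. Payload 4.2 kg.
Tool frame: the origin (TCP) lies midway between the tips of the shut fingers; the grasp point (between the pads) lies 19 mm behind it; z points along the fingers, y is the line along which they close (so a half turn about z gives the same grasp; the last joint's range is limited). The gripper opens to 87 mm and grips with 3 to 60 N. Pads are 19 mm wide; open, the fingers measure 117 mm over their backs; the gripper's body (75 mm by 190 mm) begins 51 mm behind the grasp point.
Start: joints at [1.554, 0.385, 0.008, 0, -1.194, -0.259], TCP at [0.17, 0.601, 0.223] pointing down, gripper open.
Joint ranges: [-3.14, 3.14], [-1.21, 2.06], [-1.07, 1.41], [-3.16, 2.05], [-2.99, -0.16], [-3.1, 3.1]. Speed limits (rad/s): [2.79, 2.79, 3.14, 3.14, 3.14, 3.14].

## Interface

Orientations are given as a rotation vector (axis times angle).
In Python, from workcell import manip gives the robot as it stands.
- The arm moves only by the tool apply_moves, never from a script. Its argument "moves" is a list of rows, each a list of 6 numbers: the shift along the tool's x, y, z in m, then the turn, a rotation vector about the tool's x, y, z in rad. In form: [[dx, dy, dz, wx, wy, wz], ...]. A call has 1 to 10 rows; each row is the pose to reach, as a shift and turn from the pose commanded when the call began, along the tool's axes at that moment; what a row does not reach only later rows make up. A row lasts 1/12 s, in which the tool goes at most 41.7 mm and 7.16 degrees, less where a joint would pass 70% of its speed; a pose out of reach is approached as far as the arm can. A call with a gripper value outside its range is refused whole. "fingers" is the opening, from -1 (shut) to 1 (fully open), set as the call begins (left out, the last holds). The fingers move at their own pace and stop on an object; "grip_force" is the grip in N (left out, the last holds). Time passes only in rows, so rows that repeat a pose let the fingers close. It gives the time, the measured TCP pose, the force, the opening and the grip force at its end, in the units of the state.
- manip.get_state(): the state, without advancing time (a new reading comes with each control period).
- manip.get_image(name): name is "side" or "top" or "wrist"; returns a dict with "color" (400x640x3 uint8, red, green, blue), "fovy" (degrees; the focal length in pixels is half the picture's height over the tangent of half this angle, whatever the lens; pixels are square), "cx", "cy" (the principal point, pixels), "R" (3x3) and "t" (3): a world point X has camera coordinates R X + t. Camera axes: x right, y down, z forward; pixel columns grow to the right and rows downward; lengths in m; the calibration is good to about 2 mm. A picture is of the moment at which its call begins. There is no depth.
- manip.hand_in(): hands the job in; it is judged then, once.
The state is a dict: "time": time; "q": joint angles; "joint_vel": joint speeds; "joint_efforts": joint torques, N m; "ee_pos": TCP position; "orientation": TCP orientation; "wrist_force": force on the tool from outside, world axes, zero at the start; "ft_torque": the same for the moment, N m; "finger_gap": finger opening in m; "grasp_force": force on a finger pad.
Only numpy, scipy, OpenCV 4.12 (cv2) and the standard library are available. Lean on these libraries where they do the work, as an engineer would, in place of code of your own. Each camera call takes 0.05 s, during which the arm holds its last target. There are 200 camera calls.

## Task

Finish off this batch: pull the vise's sliding jaw back by its knob until it stands at least 3 cm clear of the finished profile, lift that profile up out of the open vise, and lay it and all the profiles on the mat in the blue trays by length - short, medium and long, each kind in the tray made to its length, lying flat on the tray floor lengthwise and side by side. Push the vise jaw fully home again once the profile is out, and leave everything else on the bench where it is.

Things in the scene. Friction and masses are not known exactly. Their poses are not given: they have to be found in the camera images.
- vise: Green bench vise, fixed, black pull knob towards the robot. Origin: centre of footprint at bench level; x from the knob to the fixed jaw, y along the jaws, z up. Casting x -90 to +100, y +-46 mm (lugs +-58, 12 high), 62 mm high at most. Jaws 92 mm wide, tops 58 mm up; fixed jaw face at x = +55 mm; the parallel (16 mm wide, top 50 mm up) stands against it.
- jaw (a joint): Travel of the vise's sliding jaw in m: 0 = fully home against the parallel (16 mm between the jaw faces), about 0.005 = closed on a profile, 0.07 = fully open; jaw gap = value + 16 mm. It opens towards the knob (vise -x). The quick-release nut is already disengaged: it slides with about 5 N of friction and stays where it is left.
- jaw_knob (a point): Middle of the black pull knob on the end of the sliding jaw's spindle, 40 mm above the bench; moves with the jaw. Axis along vise x; a barrel 30 mm in diameter and 31 mm long between two flanges of 40 mm diameter: pinch it from above across its sides (along vise y), then pull or push. At vise x = -117.5 mm when the jaw is home.
- vise_seat (a point): Centre of the place where the finished profile lies between the jaws, along vise y, on the parallel; 60 mm above the bench, fixed to the vise. The upper 12 mm of the profile stand above the jaw tops.
- short_a: Finished profile lying on the black rubber mat (may be absent): short drilled aluminium slot profile, 80 mm long, 20 x 20 mm section, 40 g or a little more or less. Origin at its centre, x along its length.
- short_b: Finished profile lying on the black rubber mat (may be absent): short drilled aluminium slot profile, 80 mm long, 20 x 20 mm section, 40 g or a little more or less. Origin at its centre, x along its length.
- medium_a: Finished profile lying on the black rubber mat (may be absent): medium drilled aluminium slot profile, 120 mm long, 20 x 20 mm section, 60 g or a little more or less. Origin at its centre, x along its length.
- long_a: Finished profile lying on the black rubber mat (may be absent): long drilled aluminium slot profile, 160 mm long, 20 x 20 mm section, 80 g or a little more or less. Origin at its centre, x along its length.
- finished_medium: The finished profile still held in the vise (one of the two, finished_medium or finished_long, is present): medium drilled aluminium slot profile, 120 mm long, 20 x 20 mm section, 60 g or a little more or less. Origin at its centre, x along its length.
- finished_long: The finished profile still held in the vise (one of the two, finished_medium or finished_long, is present): long drilled aluminium slot profile, 160 mm long, 20 x 20 mm section, 80 g or a little more or less. Origin at its centre, x along its length.
- tray_short: Shallow blue tray for the short row: inside 100 mm long (x) by 76 mm wide (y); walls and floor 3 mm thick, rim 8 mm above the floor. Origin: centre of its underside, x along its length, z up. Fixed on a 4 mm wooden board beside the other two trays, 88 mm apart; the order of the three changes. Holds two profiles side by side.
- tray_medium: Shallow blue tray for the medium row: inside 140 mm long (x) by 76 mm wide (y); walls and floor 3 mm thick, rim 8 mm above the floor. Origin: centre of its underside, x along its length, z up. Fixed on a 4 mm wooden board beside the other two trays, 88 mm apart; the order of the three changes. Holds two profiles side by side.
- tray_long: Shallow blue tray for the long row: inside 180 mm long (x) by 76 mm wide (y); walls and floor 3 mm thick, rim 8 mm above the floor. Origin: centre of its underside, x along its length, z up. Fixed on a 4 mm wooden board beside the other two trays, 88 mm apart; the order of the three changes. Holds two profiles side by side.
- mat: Black rubber mat, 310 x 210 x 3 mm, fixed, on which the loose profiles lie about 80 mm apart, roughly along the mat's y. Origin: centre of its underside, x along the 310 mm.
- oil_bottle: Yellow oil bottle, 48 mm across, 130 mm high; bystander. Origin at its underside.
- screwdriver: Screwdriver lying on the bench; bystander. Origin at its underside.
- marker: Black marker pen with red cap, about 135 mm, lying near the robot; bystander. Origin at its underside.
- carton: Small cardboard carton 50 x 90 x 45 mm; bystander. Origin at its underside.
- swarf_cup: Small steel cup, 48 mm across, 50 mm high; bystander. Origin at its underside.
Mind the look-alikes: they are no part of the job. Leave any brown look-alike of the long_a alone.

How it is judged:
On the way, in this order (a step that is already met when the one before it is completed fails the run):
1. the sliding jaw is drawn back about 3 cm or more from the finished profile, which still lies in its place in the vise (value of joint jaw above 0.03 m and distance between each of finished_medium, finished_long and vise_seat below 0.025 m and z of finished_medium in the frame of vise between 0.055 and 0.068 m and z of finished_long in the frame of vise between 0.055 and 0.068 m), for 0.2 s.
2. the finished profile is lifted up clear of the open vise (value of joint jaw above 0.025 m and z of each of finished_medium, finished_long in the frame of vise above 0.085 m), for 0.1 s.
At the end, for the whole second after the job is handed in: Every profile present lies at rest flat on the floor of the tray of its own length (centre within 16 mm of the tray's centre lengthwise and 31 mm sideways, within 0.3 rad of lengthwise, not stacked), and the vise jaw is home (joint under 4 mm) (x of short_a in the frame of tray_short between -0.016 and 0.016 m and y of short_a in the frame of tray_short between -0.031 and 0.031 m and z of short_a in the frame of tray_short between 0.008 and 0.019 m and angle between the x axis of each of short_a, short_b and the x axis of tray_short, either way round below 0.3 rad and linear speed of each of short_a, short_b, medium_a, long_a, finished_medium, finished_long below 0.02 m/s and x of short_b in the frame of tray_short between -0.016 and 0.016 m and y of short_b in the frame of tray_short between -0.031 and 0.031 m and z of short_b in the frame of tray_short between 0.008 and 0.019 m and x of medium_a in the frame of tray_medium between -0.016 and 0.016 m and y of medium_a in the frame of tray_medium between -0.031 and 0.031 m and z of medium_a in the frame of tray_medium between 0.008 and 0.019 m and angle between the x axis of each of medium_a, finished_medium and the x axis of tray_medium, either way round below 0.3 rad and x of long_a in the frame of tray_long between -0.016 and 0.016 m and y of long_a in the frame of tray_long between -0.031 and 0.031 m and z of long_a in the frame of tray_long between 0.008 and 0.019 m and angle between the x axis of each of long_a, finished_long and the x axis of tray_long, either way round below 0.3 rad and x of finished_medium in the frame of tray_medium between -0.016 and 0.016 m and y of finished_medium in the frame of tray_medium between -0.031 and 0.031 m and z of finished_medium in the frame of tray_medium between 0.008 and 0.019 m and x of finished_long in the frame of tray_long between -0.016 and 0.016 m and y of finished_long in the frame of tray_long between -0.031 and 0.031 m and z of finished_long in the frame of tray_long between 0.008 and 0.019 m and value of joint jaw below 0.004 m); the robot touches nothing.
It fails at once if a bystander (bottle, screwdriver, marker, carton or cup) is moved more than 5 cm (distance of any of oil_bottle, screwdriver, marker, carton, swarf_cup from where it was at the start of the episode above 0.05 m).
Of short_a, short_b, medium_a, long_a only 3 to 4 are there at a start; the rules pass over those that are not, and their reading is None.
Of finished_medium, finished_long only 1 to 1 are there at a start; the rules pass over those that are not, and their reading is None.
At some moment in a run one of short_a, short_b, medium_a, long_a may be knocked a few centimetres aside while the robot is not near it.
Once in a run the grip may slacken for a moment while it holds something.
It also fails if it takes over 208 s, if anything falls off the work surface, if the arm or the gripper's body presses on something with over 40 N, if the wrist force passes 120 N, or if a joint passes its speed limit or range.

## Working session

There is one attempt and no reset: what is moved stays moved. The work goes in short steps, Python scripts to look and compute and a tool call to move; the robot and the scene stay as the last step left them, time stands still between calls to the robot, and variables do not carry over. Pictures are saved under pics/ and viewed, at most 14 in all, crops included, and the job is handed in when it is done.

Besides the shell and the picture viewer there is one more tool, called after "Request:" by a JSON object that holds its "fn" and its "kwargs". apply_moves: Moves the arm, as the interface text tells. Its arguments: {"type":"object","properties":{"moves":{"type":"array","items":{"type":"array","items":{"type":"number"}}},"fingers":{"type":"number"},"grip_force":{"type":"number"}},"required":["moves"]}

```bash
mkdir -p pics
cat > h.py <<'E'
import numpy as np, cv2, pickle
from workcell import manip
from scipy.spatial.transform import Rotation as Ro
def shot(name,fn):
    im=manip.get_image(name); cv2.imwrite('pics/'+fn+'.png',im['color'][:,:,::-1]); pickle.dump(im,open('pics/'+fn+'.pkl','wb')); return im
def load(fn): return pickle.load(open('pics/'+fn+'.pkl','rb'))
def world(im,u,v,z):
    f=200/np.tan(np.radians(im['fovy'])/2); R=np.array(im['R']); t=np.array(im['t'])
    d=R.T@np.array([(u-im['cx'])/f,(v-im['cy'])/f,1]); c=-R.T@t
    return c+d*(z-c[2])/d[2]
def pix(im,X):
    f=200/np.tan(np.radians(im['fovy'])/2); p=np.array(im['R'])@np.array(X)+np.array(im['t'])
    return p[:2]/p[2]*f+[im['cx'],im['cy']]
def go(x,y,z,yaw=None):
    """tool-frame shift to reach world TCP (x,y,z), pads' closing line at world angle yaw (tool down)"""
    s=manip.get_state(); r=Ro.from_rotvec(s['orientation']); M=r.as_matrix()
    d=M.T@(np.array([x,y,z])-s['ee_pos'])
    w=np.zeros(3)
    if yaw is not None:
        cur=np.arctan2(M[1,1],M[0,1]); k=(yaw-cur+np.pi/2)%np.pi-np.pi/2
        T=np.array([[0,0,0]]*3,float); yv=np.array([np.cos(cur+k),np.sin(cur+k),0]); zv=np.array([0,0,-1.]); T=np.c_[np.cross(yv,zv),yv,zv]
        w=(r.inv()*Ro.from_matrix(T)).as_rotvec()
    print('t',round(s['time'],2),'d',d.round(4),'w',w.round(4),'q6',round(s['q'][5],2))
E
python3 - <<'E'
from h import *
for n in ('top','side','wrist'):
    im=shot(n,n+'0'); print(n,im['fovy'],im['cx'],im['cy'],(-np.array(im['R']).T@np.array(im['t'])).round(3))
s=manip.get_state(); print(s)
a=cv2.imread('pics/top0.png'); b=cv2.imread('pics/side0.png')
cv2.imwrite('pics/top0b.png',cv2.resize(a,(800,500)));
E
```

```text
top 53.761996926184025 325.36082744000765 194.26385981303838 [ 0.394 -0.02   1.076]
side 55.90760512359317 314.5625141491209 198.59335786763484 [ 0.452 -0.919  0.843]
wrist 61.04009387872859 321.9050889558394 191.77409975790152 [0.235 0.583 0.384]
{'time': 0.15, 'q': array([ 1.55358809e+00,  3.85394323e-01,  6.99824504e-03, -3.25254285e-04,
       -1.19403755e+00, -2.58610101e-01]), 'joint_vel': array([ 0.00121956, -0.00170109,  0.00326626,  0.00241993,  0.00037675,
        0.00039884]), 'joint_efforts': array([-2.25991648e-04, -3.91055381e+01,  1.87586564e+01,  4.22231019e+00,
        1.24003360e-02, -1.41429814e-04]), 'ee_pos': array([0.17007348, 0.60096246, 0.22172908]), 'orientation': array([ 3.11009319e+00, -4.31840416e-01, -1.61705701e-04]), 'wrist_force': array([ 0.06745417,  1.52084847, -0.14961705]), 'ft_torque': array([-0.00146142, -0.00499671,  0.01451059]), 'grasp_force': 0.0, 'finger_gap': 0.08702577669809088}
```

View pics/top0b.png

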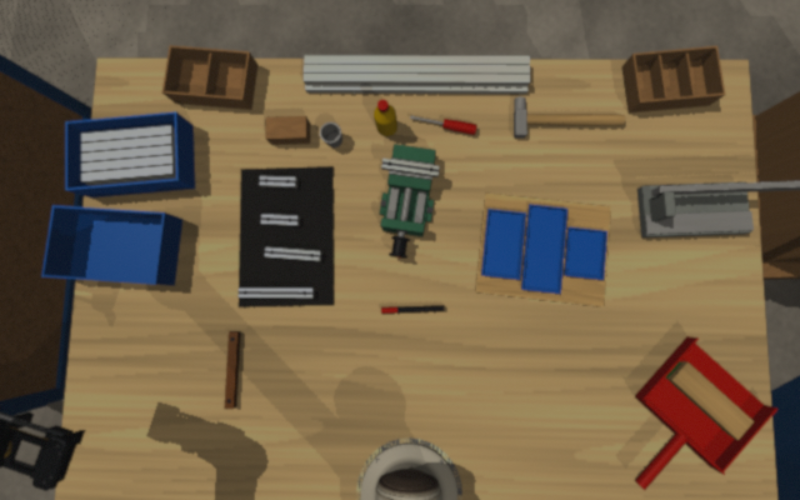

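View pics/side0.png

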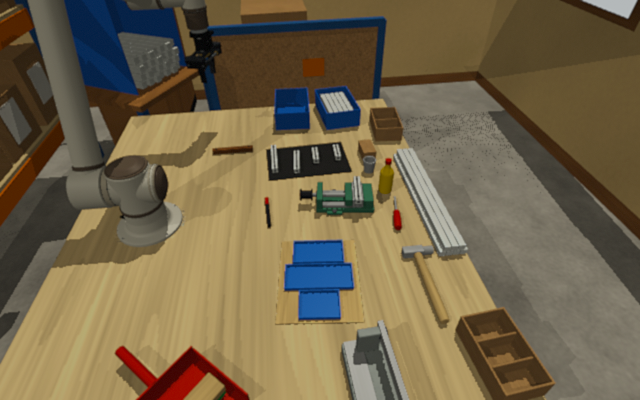

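Top view (800x500 px): the mat has shorts at (278,181) and (280,220), a medium at (292,254) and a long at (276,293). The vise is at (405,195) with its knob at (400,245). The trays are at (503,243), (545,249) and (586,253). The brown look-alike at (233,370) is off the mat and is not part of the job. Next I'll measure these.

```bash
cat >> h.py <<'E'
def rect(im,x0,x1,y0,y1,z,s=1000):
    """rectified plan view at height z: rows = x descending, cols = y descending, s px/m"""
    W,H=int((y1-y0)*s),int((x1-x0)*s)
    src=np.float32([pix(im,(x,y,z)) for x,y in((x1,y1),(x1,y0),(x0,y0),(x0,y1))]); dst=np.float32([[0,0],[W,0],[W,H],[0,H]])
    return cv2.warpPerspective(im['color'],cv2.getPerspectiveTransform(src,dst),(W,H),flags=cv2.INTER_CUBIC)
def blobs(mask,x1,y1,s,amin):
    out=[]
    for c in cv2.findContours(mask,cv2.RETR_EXTERNAL,cv2.CHAIN_APPROX_NONE)[0]:
        if cv2.contourArea(c)<amin: continue
        (u,v),_,_=cv2.minAreaRect(c); b=cv2.boxPoints(cv2.minAreaRect(c)); e=[b[1]-b[0],b[2]-b[1]]
        L=[np.linalg.norm(q) for q in e]; q=e[int(np.argmax(L))]
        out.append((round(x1-(v+.5)/s,4),round(y1-(u+.5)/s,4),round(max(L)/s,4),round(min(L)/s,4),round(float(np.arctan2(-q[0],-q[1])%np.pi),3)))
    return sorted(out)
def profiles(im,box,z,s=1000,thr=120):
    r=rect(im,*box,z,s); h=cv2.cvtColor(r,cv2.COLOR_RGB2HSV)
    m=((h[...,2]>thr)&(h[...,1]<60)).astype(np.uint8)*255
    m=cv2.morphologyEx(m,cv2.MORPH_CLOSE,np.ones((9,9)))
    return blobs(m,box[1],box[3],s,400e-6*s*s),r
E
python3 - <<'E'
from h import *
im=load('top0')
w=lambda u,v,z:world(im,u*.8,v*.8,z).round(3)
print('mat',w(240,168,0),w(333,305,0),'vise',w(410,190,.07),'knob',w(400,245,.04),'trays',w(503,243,.01),w(586,253,.01))
c=w(286,237,.02); mb=(c[0]-.13,c[0]+.13,c[1]-.085,c[1]+.085)
P,r1=profiles(im,mb,.023); print('mat profiles',*P,sep='\n')
c=w(409,200,.06); vb=(c[0]-.15,c[0]+.12,c[1]-.09,c[1]+.09)
P,r2=profiles(im,vb,.07,thr=140); print('vise',vb,*P,sep='\n')
c=w(545,249,.01); tb=(c[0]-.14,c[0]+.14,c[1]-.16,c[1]+.16)
r3=rect(im,*tb,.012); h=cv2.cvtColor(r3,cv2.COLOR_RGB2HSV); m=cv2.inRange(h,(100,150,40),(130,255,255))
m=cv2.morphologyEx(m,cv2.MORPH_OPEN,np.ones((5,5)))
print('trays',*blobs(m,tb[1],tb[3],1000,2000),sep='\n')
H=max(q.shape[0] for q in(r1,r2,r3)); cv2.imwrite('pics/rect.png',np.hstack([cv2.copyMakeBorder(q,0,H-q.shape[0],0,8,0) for q in(r1,r2,r3)])[:,:,::-1])
h2=cv2.cvtColor(r2,cv2.COLOR_RGB2HSV); g=cv2.inRange(h2,(60,80,20),(95,255,255)); print('green',blobs(g,vb[1],vb[3],1000,500))
E
```

```text
mat [0.686 0.395 0.   ] [0.382 0.172 0.   ] vise [0.623 0.008 0.07 ] knob [0.511 0.027 0.04 ] trays [ 0.523 -0.194  0.01 ] [ 0.504 -0.372  0.01 ]
mat profiles
(np.float64(0.4075), np.float64(0.288), np.float32(0.147), np.float32(0.02), 1.571)
(np.float64(0.4911), np.float64(0.2615), np.float32(0.1176), np.float32(0.02), 1.515)
(np.float64(0.5656), np.float64(0.2933), np.float32(0.0781), np.float32(0.0189), 1.534)
(np.float64(0.649), np.float64(0.3015), np.float32(0.076), np.float32(0.015), 1.571)
vise
(np.float64(0.45399999999999996), np.float64(0.724), np.float64(-0.08), np.float64(0.09999999999999999))
trays
(np.float64(0.5031), np.float64(-0.3683), np.float32(0.1022), np.float32(0.0808), 3.042)
(np.float64(0.5118), np.float64(-0.2817), np.float32(0.1822), np.float32(0.0815), 3.044)
(np.float64(0.5205), np.float64(-0.1954), np.float32(0.1422), np.float32(0.0795), 3.044)
green [(np.float64(0.592), np.float64(0.0102), np.float32(0.1171), np.float32(0.0981), 3.002), (np.float64(0.7015), np.float64(0.0009), np.float32(0.0858), np.float32(0.0269), 1.433)]
```

View pics/rect.png

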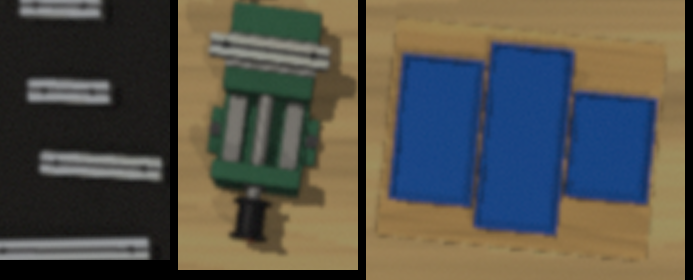

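The rectified views confirm the lengths. The vise holds a 120 mm profile (finished_medium), centred near rect (269,51), and the knob is near (250,220). Left to right, the trays are medium, long and short. One more measurement, then I'll move.

Run:
```python
from h import *
im=load('top0')
P,r=profiles(im,(.36,.69,.16,.41),.023); print(*[tuple(map(float,p)) for p in P],sep='\n')
for t in(90,110,130):
  P,r=profiles(im,(.64,.71,-.09,.11),.07,thr=t); print(t,[tuple(map(float,p)) for p in P])
# knob dark mask at z .04
b=(.45,.535,-.03,.08); r=rect(im,*b,.05); m=((r.max(2)<60)*255).astype(np.uint8); print('knob',blobs(m,b[1],b[3],1000,200))
# bottle
b=(.70,.85,-.03,.11)
for z,lo,hi in((.13,(170,120,60),(180,255,255)),(.13,(0,150,60),(8,255,255)),(.0,(15,180,60),(35,255,255))):
  r=rect(im,*b,z); h=cv2.cvtColor(r,cv2.COLOR_RGB2HSV); m=cv2.inRange(h,lo,hi); print('bottle',z,blobs(m,b[1],b[3],1000,60))
go(.507,.029,.20,np.pi/2-.125)
```

```text
(0.4073, 0.2951, 0.1589999943971634, 0.019999999552965164, 1.581)
(0.4916, 0.262, 0.11670000106096268, 0.019300000742077827, 1.515)
(0.5661, 0.294, 0.07750000059604645, 0.01979999989271164, 1.536)
(0.651, 0.3025, 0.07599999755620956, 0.01899999938905239, 1.571)
90 [(0.6704, 0.0082, 0.12120000272989273, 0.03400000184774399, 1.438)]
110 [(0.6719, 0.0087, 0.11999999731779099, 0.031199999153614044, 1.474)]
130 [(0.6745, 0.0092, 0.11810000240802765, 0.019099999219179153, 1.43)]
knob [(0.5072, 0.0275, np.float32(0.0443), np.float32(0.0345), 3.017)]
bottle 0.13 []
bottle 0.13 [(0.7825, 0.0635, np.float32(0.0241), np.float32(0.0197), 0.464)]
bottle 0.0 [(0.7995, 0.0685, np.float32(0.0706), np.float32(0.0467), 0.197)]
t 0.15 d [0.48   0.4585 0.0226] w [ 0.0017 -0.     -0.1509] q6 -0.26
```

Request:
{"fn": "apply_moves", "kwargs": {"moves": [[0.48, 0.4585, 0.0226, 0, 0, -0.15], [0.48, 0.4585, 0.0226, 0, 0, -0.15], [0.48, 0.4585, 0.0226, 0, 0, -0.15], [0.48, 0.4585, 0.0226, 0, 0, -0.15], [0.48, 0.4585, 0.0226, 0, 0, -0.15], [0.48, 0.4585, 0.0226, 0, 0, -0.15], [0.48, 0.4585, 0.0226, 0, 0, -0.15], [0.48, 0.4585, 0.0226, 0, 0, -0.15], [0.48, 0.4585, 0.0226, 0, 0, -0.15], [0.48, 0.4585, 0.0226, 0, 0, -0.15]], "fingers": 0.5}}

```text
time: 0.98
ee_pos: [0.3819, 0.2406, 0.2084]
orientation: [-3.135, 0.197, -0.0]
wrist_force: [0.6, 0.6, 0.6]
finger_gap: 0.0652
grasp_force: 0.0
```

Run:
```python
from h import *
go(.507,.029,.12,np.pi/2-.13)
```

```text
t 0.98 d [0.1505 0.1943 0.0883] w [-0.0002 -0.      0.0048] q6 0.52
```

Request:
{"fn": "apply_moves", "kwargs": {"moves": [[0.1505, 0.1943, 0.0883, 0, 0, 0.005], [0.1505, 0.1943, 0.0883, 0, 0, 0.005], [0.1505, 0.1943, 0.0883, 0, 0, 0.005], [0.1505, 0.1943, 0.0883, 0, 0, 0.005], [0.1505, 0.1943, 0.0883, 0, 0, 0.005], [0.1505, 0.1943, 0.0883, 0, 0, 0.005], [0.1505, 0.1943, 0.0883, 0, 0, 0.005], [0.1505, 0.1943, 0.0883, 0, 0, 0.005], [0.1505, 0.1943, 0.0883, 0, 0, 0.005], [0.1505, 0.1943, 0.0883, 0, 0, 0.005]]}}

```text
time: 1.82
ee_pos: [0.5064, 0.0316, 0.1204]
orientation: [-3.135, 0.204, -0.001]
wrist_force: [-0.2, 0.4, 0.1]
finger_gap: 0.0655
grasp_force: 0.0
```

Run:
```python
from h import *
shot('wrist','w1')
go(.507,.029,.022,np.pi/2-.13)
```

```text
t 1.87 d [0.0009 0.0029 0.0987] w [-0.0006 -0.001   0.0007] q6 1.06
```

View pics/w1.png

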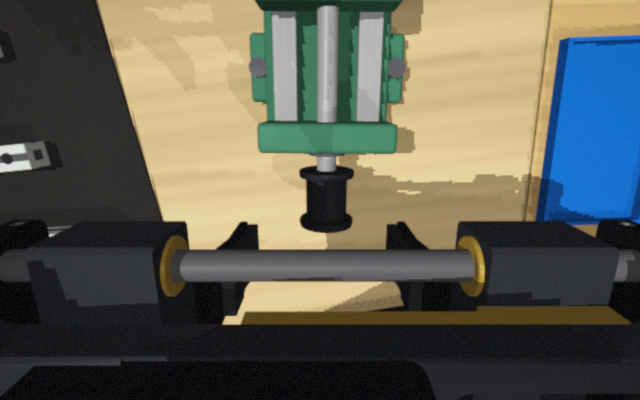

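The wrist view shows the vise aligned with the tool. The knob barrel is centred at about (326,200), between flanges at rows 173 and 225.

Run:
```python
from h import *
im=load('w1')
for q in((326,172),(326,222),(326,200),(326,60)): print(q,world(im,*q,.055).round(4))
```

```text
(326, 172) [0.5283 0.0262 0.055 ]
(326, 222) [0.4924 0.0308 0.055 ]
(326, 200) [0.5086 0.0288 0.055 ]
(326, 60) [0.5996 0.0172 0.055 ]
```

Request:
{"fn": "apply_moves", "kwargs": {"moves": [[0.001, 0.002, 0.03, 0, 0, 0], [0.001, 0.002, 0.06, 0, 0, 0], [0.001, 0.002, 0.06, 0, 0, 0], [0.001, 0.002, 0.06, 0, 0, 0]]}}

```text
time: 2.2
ee_pos: [0.5064, 0.0296, 0.0599]
orientation: [3.134, -0.202, -0.003]
wrist_force: [1.2, 0.2, 0.7]
finger_gap: 0.0651
grasp_force: 0.0
```

Request:
{"fn": "apply_moves", "kwargs": {"moves": [[0.003, 0.0005, 0.038, 0, 0, 0], [0.003, 0.0005, 0.038, 0, 0, 0], [0.003, 0.0005, 0.038, 0, 0, 0]]}}

```text
time: 2.45
ee_pos: [0.5101, 0.0284, 0.0227]
orientation: [3.134, -0.203, -0.002]
wrist_force: [-0.6, -0.7, 0.6]
finger_gap: 0.0653
grasp_force: 0.0
```

Request:
{"fn": "apply_moves", "kwargs": {"moves": [[0, 0, 0, 0, 0, 0], [0, 0, 0, 0, 0, 0], [0, 0, 0, 0, 0, 0], [0, 0, 0, 0, 0, 0], [0, 0, 0, 0, 0, 0], [0, 0, 0, 0, 0, 0]], "fingers": -1, "grip_force": 30}}

```text
time: 2.95
ee_pos: [0.5104, 0.028, 0.0227]
orientation: [-3.134, 0.205, -0.002]
wrist_force: [-0.3, 0.1, 0.5]
finger_gap: 0.0335
grasp_force: 0.0
```

Request:
{"fn": "apply_moves", "kwargs": {"moves": [[-0.006, 0, 0, 0, 0, 0], [-0.012, 0, 0, 0, 0, 0], [-0.018, 0, 0, 0, 0, 0], [-0.024, 0, 0, 0, 0, 0], [-0.03, 0, 0, 0, 0, 0], [-0.036, 0, 0, 0, 0, 0], [-0.042, 0, 0, 0, 0, 0], [-0.045, 0, 0, 0, 0, 0], [-0.045, 0, 0, 0, 0, 0], [-0.045, 0, 0, 0, 0, 0]]}}

```text
time: 3.78
ee_pos: [0.4664, 0.034, 0.0226]
orientation: [-3.134, 0.204, -0.003]
wrist_force: [1.8, -1.3, 1.5]
finger_gap: 0.0292
grasp_force: 30.0
```

Run:
```python
from h import *
im=shot('wrist','w2')
for z in(.11,): go(.463,.035,z)
im=shot('side','s2'); cv2.imwrite('pics/s2c.png',cv2.resize(cv2.imread('pics/s2.png')[160:230,270:410],None,fx=5,fy=5))
```

```text
t 3.83 d [-0.0034 -0.0005 -0.0874] w [0. 0. 0.] q6 1.02
```

View pics/s2c.png

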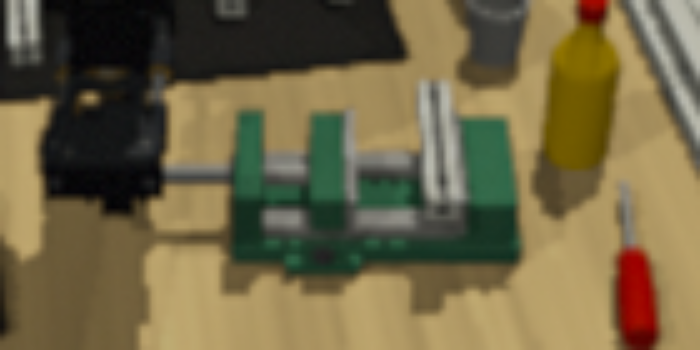

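The side crop shows the jaw pulled well back, at (330,180), with the profile still standing at (440,150) against the fixed jaw. Now I'll release the knob and go over to the profile.

Request:
{"fn": "apply_moves", "kwargs": {"moves": [[0, 0, 0, 0, 0, 0], [0, 0, 0, 0, 0, 0], [0, 0, 0, 0, 0, 0], [0, 0, 0, 0, 0, 0], [0, 0, -0.04, 0, 0, 0], [0, 0, -0.08, 0, 0, 0], [0, 0, -0.12, 0, 0, 0], [0, 0, -0.12, 0, 0, 0]], "fingers": 0.4}}

```text
time: 4.55
ee_pos: [0.4702, 0.0352, 0.1493]
orientation: [-3.13, 0.202, -0.022]
wrist_force: [0.8, 0.7, -0.5]
finger_gap: 0.0602
grasp_force: 0.0
```

Run:
```python
from h import *
go(.6,.013,.145,-.127)
```

```text
t 4.55 d [0.1315 0.0054 0.0061] w [-0.0154 -0.0063  1.569 ] q6 1.02
```

Request:
{"fn": "apply_moves", "kwargs": {"moves": [[0.1315, 0.005, 0.006, -0.015, -0.006, 1.569], [0.1315, 0.005, 0.006, -0.015, -0.006, 1.569], [0.1315, 0.005, 0.006, -0.015, -0.006, 1.569], [0.1315, 0.005, 0.006, -0.015, -0.006, 1.569], [0.1315, 0.005, 0.006, -0.015, -0.006, 1.569], [0.1315, 0.005, 0.006, -0.015, -0.006, 1.569], [0.1315, 0.005, 0.006, -0.015, -0.006, 1.569], [0.1315, 0.005, 0.006, -0.015, -0.006, 1.569], [0.1315, 0.005, 0.006, -0.015, -0.006, 1.569], [0.1315, 0.005, 0.006, -0.015, -0.006, 1.569]]}}

```text
time: 5.38
ee_pos: [0.5946, 0.0117, 0.1351]
orientation: [2.406, -2.001, -0.01]
wrist_force: [0.2, -0.0, 0.6]
finger_gap: 0.0611
grasp_force: 0.0
```

Run:
```python
from h import *
go(.672,.001,.12,-.127)
```

```text
t 5.38 d [ 0.0246 -0.0743  0.0141] w [ 0.0131 -0.0048  0.3106] q6 -0.11
```

Request:
{"fn": "apply_moves", "kwargs": {"moves": [[0.0246, -0.0743, 0.015, 0.013, -0.005, 0.3106], [0.0246, -0.0743, 0.015, 0.013, -0.005, 0.3106], [0.0246, -0.0743, 0.015, 0.013, -0.005, 0.3106], [0.0246, -0.0743, 0.015, 0.013, -0.005, 0.3106], [0.0246, -0.0743, 0.015, 0.013, -0.005, 0.3106], [0.0246, -0.0743, 0.015, 0.013, -0.005, 0.3106]]}}

```text
time: 5.88
ee_pos: [0.6719, 0.0016, 0.1203]
orientation: [-2.085, 2.349, -0.001]
wrist_force: [-0.7, -0.1, -0.2]
finger_gap: 0.0606
grasp_force: 0.0
```

Run:
```python
from h import *
im=shot('wrist','w3')
im=shot('top','t3')
P,r=profiles(im,(.36,.69,.16,.41),.023); print(*[tuple(map(float,p)) for p in P],sep='\n')
go(.673,.001,.0605,-.127)
```

```text
(0.4295, 0.287, 0.17499999701976776, 0.13600000739097595, 1.571)
(0.5874, 0.2802, 0.2093999981880188, 0.11349999904632568, 0.061)
t 5.98 d [ 0.0007 -0.0008  0.0607] w [-0.0025  0.0009  0.0078] q6 -0.36
```

View pics/w3.png

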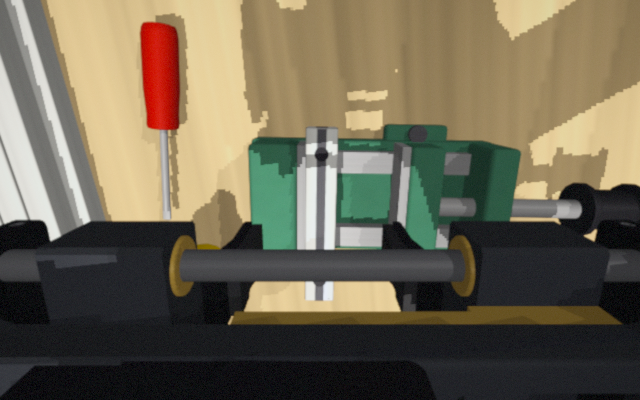

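The wrist view shows the profile at columns 305–335, rows 127–300, centred between the fingers and aligned with the tool.

Run:
```python
from h import *
im=load('w3')
a,b=world(im,321,128,.07),world(im,318.5,300,.07); print(a.round(4),b.round(4),((a+b)/2).round(4),np.linalg.norm(a-b))
print(np.arctan2(*(b-a)[1::-1]))
m=(a+b)/2; u=(b-a)/np.linalg.norm(b-a); g=m-.008*u*np.sign(u[1]); print(g)
go(g[0],g[1],.0605,np.arctan2(u[1],u[0])-np.pi/2)
```

```text
[ 0.6653 -0.0515  0.07  ] [0.6813 0.0672 0.07  ] [0.6733 0.0079 0.07  ] 0.11982473317472783
1.4368046683432545
[ 6.72263877e-01 -6.99719420e-05  7.00000000e-02]
t 5.98 d [ 0.0018 -0.0002  0.0607] w [-0.0025  0.0009  0.0147] q6 -0.36
```

Request:
{"fn": "apply_moves", "kwargs": {"moves": [[0.001, 0, 0.02, 0, 0, 0.01], [0.0015, 0, 0.04, 0, 0, 0.01], [0.0015, 0, 0.05, 0, 0, 0.01], [0.0015, 0, 0.0585, 0, 0, 0.01], [0.0015, 0, 0.0585, 0, 0, 0.01], [0.0015, 0, 0.0585, 0, 0, 0.01]], "fingers": 0}}

```text
time: 6.48
ee_pos: [0.6728, 0.0001, 0.0622]
orientation: [-2.071, 2.36, -0.002]
wrist_force: [-0.3, 0.1, 1.1]
finger_gap: 0.0444
grasp_force: 0.0
```

Request:
{"fn": "apply_moves", "kwargs": {"moves": [[0, 0, 0, 0, 0, 0], [0, 0, 0, 0, 0, 0], [0, 0, 0, 0, 0, 0], [0, 0, 0, 0, 0, 0], [0, 0, 0, 0, 0, 0], [0, 0, 0, 0, 0, 0], [0, 0, 0, 0, 0, 0]], "fingers": -1, "grip_force": 35}}

```text
time: 7.07
ee_pos: [0.6729, 0.0001, 0.0623]
orientation: [-2.071, 2.36, -0.002]
wrist_force: [-0.6, 0.5, 2.4]
finger_gap: 0.0192
grasp_force: 35.0
```

Request:
{"fn": "apply_moves", "kwargs": {"moves": [[0, 0, -0.01, 0, 0, 0], [0, 0, -0.025, 0, 0, 0], [0, 0, -0.045, 0, 0, 0], [0, 0, -0.065, 0, 0, 0], [0, 0, -0.085, 0, 0, 0], [0, 0, -0.09, 0, 0, 0], [0, 0, -0.09, 0, 0, 0], [0, 0, -0.09, 0, 0, 0]], "grip_force": 45}}

```text
time: 7.73
ee_pos: [0.6719, 0.0001, 0.1511]
orientation: [-2.07, 2.361, 0.0]
wrist_force: [0.0, 0.1, -0.5]
finger_gap: 0.0197
grasp_force: 45.0
```

Run:
```python
from h import *
im=shot('wrist','w4'); shot('side','s4')
a=cv2.imread('pics/w4.png'); b=cv2.imread('pics/s4.png')[130:230,270:430]
cv2.imwrite('pics/v4.png',np.hstack([cv2.resize(a,(400,250)),cv2.resize(b,(400,250))]))
go(.60,-.10,.15,1.473)
# slots: side +/-22mm
for n,c in(('M',(.5205,-.1954)),('L',(.5118,-.2817)),('S',(.5031,-.3683))):
  for s in(1,-1): print(n,s,(np.array(c)+s*.022*np.array([np.cos(1.473),np.sin(1.473)])).round(4))
```

```text
t 7.83 d [0.1084 0.0577 0.    ] w [ 1.2000e-03 -1.2000e-03  1.5377e+00] q6 -0.37
M 1 [ 0.5226 -0.1735]
M -1 [ 0.5184 -0.2173]
L 1 [ 0.5139 -0.2598]
L -1 [ 0.5097 -0.3036]
S 1 [ 0.5052 -0.3464]
S -1 [ 0.501  -0.3902]
```

View pics/v4.png

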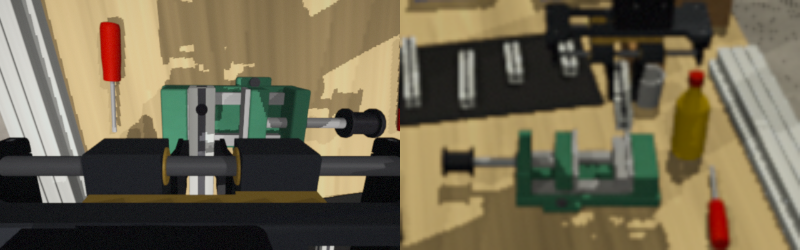

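The profile came out clean: the side view shows it hanging from the gripper at (622,95), above the open vise. Next is the medium tray.

Run:
```python
from h import *
go(.5146,-.1727,.145,1.473)
```

```text
t 7.83 d [0.1916 0.1329 0.0051] w [ 1.2000e-03 -1.2000e-03  1.5377e+00] q6 -0.37
```

Request:
{"fn": "apply_moves", "kwargs": {"moves": [[0.03, 0.02, 0, 0, 0, 0.12], [0.06, 0.04, 0, 0, 0, 0.24], [0.09, 0.06, 0, 0, 0, 0.36], [0.11, 0.08, 0, 0, 0, 0.48], [0.13, 0.09, 0, 0, 0, 0.6], [0.15, 0.1, 0.005, 0, 0, 0.72], [0.165, 0.115, 0.005, 0, 0, 0.84], [0.18, 0.125, 0.005, 0, 0, 0.96], [0.19, 0.132, 0.005, 0, 0, 1.08], [0.1916, 0.1329, 0.005, 0, 0, 1.2]]}}

```text
time: 8.67
ee_pos: [0.5132, -0.1738, 0.145]
orientation: [0.363, -3.119, -0.002]
wrist_force: [0.6, 0.6, -1.1]
finger_gap: 0.0194
grasp_force: 45.0
```

Run:
```python
from h import *
go(.5146,-.1727,.06,1.473)
```

```text
t 8.67 d [-0.0018  0.0007  0.085 ] w [ 0.001  -0.002   0.3299] q6 -1.31
```

Request:
{"fn": "apply_moves", "kwargs": {"moves": [[-0.001, 0.0005, 0.0, 0, 0, 0.12], [-0.0015, 0.0007, 0.02, 0, 0, 0.24], [-0.0015, 0.0007, 0.04, 0, 0, 0.33], [-0.0015, 0.0007, 0.06, 0, 0, 0.33], [-0.0015, 0.0007, 0.085, 0, 0, 0.33], [-0.0015, 0.0007, 0.085, 0, 0, 0.33], [-0.0015, 0.0007, 0.085, 0, 0, 0.33]]}}

```text
time: 9.25
ee_pos: [0.5157, -0.1716, 0.0597]
orientation: [-0.141, -3.135, -0.0]
wrist_force: [-0.1, -0.0, -0.7]
finger_gap: 0.0192
grasp_force: 45.0
```

Run:
```python
from h import *
im=shot('wrist','w5')
go(.5146,-.1727,.020,1.473)
```

```text
t 9.3 d [ 0.0025 -0.0012  0.0412] w [-0.      0.0004  0.0085] q6 -1.64
```

View pics/w5.png

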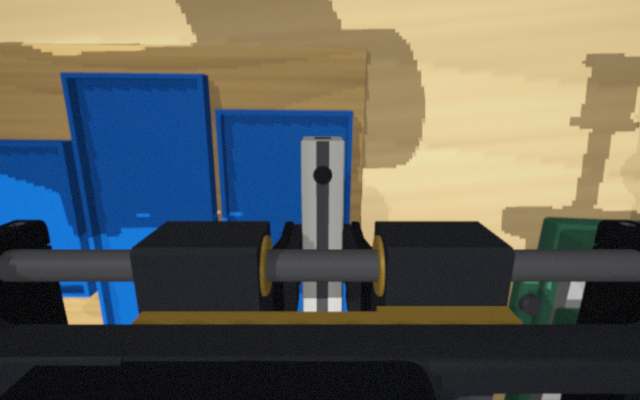

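The profile hangs level over the medium tray with its near end at (322,137). The tray rim corners are at (217,112) and (352,112).

Run:
```python
from h import *
im=load('w5')
e=world(im,322,137,.0674); a=world(im,217,112,.015); b=world(im,352,112,.015)
d=np.array([np.cos(-.098),np.sin(-.098)]); n=np.array([-d[1],d[0]]); c=np.array([.5205,-.1954])
for q in(e,a,b): print(q.round(4),'tray x,y',((q[:2]-c)@d).round(4),((q[:2]-c)@n).round(4))
```

```text
[ 0.4612 -0.1663  0.0674] tray x,y -0.0618 0.0232
[ 0.4458 -0.2277  0.015 ] tray x,y -0.0712 -0.0394
[ 0.453  -0.1476  0.015 ] tray x,y -0.0719 0.041
```

Request:
{"fn": "apply_moves", "kwargs": {"moves": [[0.002, -0.001, 0.015, 0, 0, 0.008], [0.0025, -0.001, 0.028, 0, 0, 0.008], [0.0025, -0.001, 0.034, 0, 0, 0.008], [0.0025, -0.001, 0.034, 0, 0, 0.008]]}}

```text
time: 9.63
ee_pos: [0.5146, -0.1723, 0.0274]
orientation: [0.153, 3.137, 0.001]
wrist_force: [0.6, 0.4, -0.2]
finger_gap: 0.0196
grasp_force: 45.0
```

Request:
{"fn": "apply_moves", "kwargs": {"moves": [[0, 0, 0.004, 0, 0, 0], [0, 0, 0.007, 0, 0, 0], [0, 0, 0.0072, 0, 0, 0], [0, 0, 0.0072, 0, 0, 0]]}}

```text
time: 9.97
ee_pos: [0.515, -0.1724, 0.0206]
orientation: [0.153, 3.135, 0.001]
wrist_force: [-0.2, 0.4, -0.6]
finger_gap: 0.0191
grasp_force: 45.0
```

Request:
{"fn": "apply_moves", "kwargs": {"moves": [[0, 0, 0, 0, 0, 0], [0, 0, 0, 0, 0, 0], [0, 0, 0, 0, 0, 0], [0, 0, -0.02, 0, 0, 0], [0, 0, -0.06, 0, 0, 0], [0, 0, -0.1, 0, 0, 0], [0, 0, -0.12, 0, 0, 0], [0, 0, -0.12, 0, 0, 0]], "fingers": -0.35}}

```text
time: 10.63
ee_pos: [0.5181, -0.1729, 0.1463]
orientation: [0.151, 3.124, -0.001]
wrist_force: [0.2, 0.2, -0.2]
finger_gap: 0.0282
grasp_force: 0.0
```

Run:
```python
from h import *
im=shot('wrist','w6')
go(.4662,.036,.12,np.pi/2-.127)
```

```text
t 10.68 d [0.0704 0.2026 0.0229] w [0.0009 0.0089 0.0294] q6 -1.64
```

View pics/w6.png

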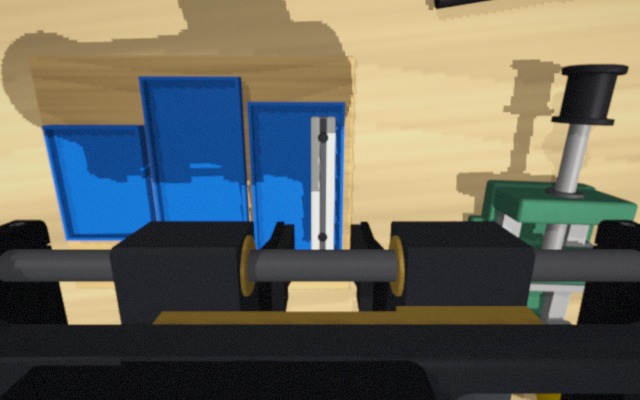

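The profile lies flat in the medium tray at (322,190). The knob is at (594,93). Now I'll close the jaw.

Run:
```python
from h import *
im=load('w6')
print(world(im,596,68,.055),world(im,590,97,.055),world(im,584,118,.055))
k=world(im,590,97,.055); go(k[0],k[1],.12,np.pi/2-.13)
```

```text
[0.44481902 0.02781335 0.055     ] [0.46433042 0.02584281 0.055     ] [0.47888609 0.0231603  0.055     ]
t 10.68 d [0.0712 0.1923 0.0229] w [0.0009 0.0089 0.0324] q6 -1.64
```

Request:
{"fn": "apply_moves", "kwargs": {"moves": [[0.0704, 0.2, 0.0229, 0, 0.009, 0.03], [0.0704, 0.2, 0.0229, 0, 0.009, 0.03], [0.0704, 0.2, 0.0229, 0, 0.009, 0.03], [0.0704, 0.2, 0.0229, 0, 0.009, 0.03], [0.0704, 0.2, 0.0229, 0, 0.009, 0.03], [0.0704, 0.2, 0.0229, 0, 0.009, 0.03], [0.0704, 0.2, 0.0229, 0, 0.009, 0.03], [0.0704, 0.2, 0.0229, 0, 0.009, 0.03]], "fingers": 0.4}}

```text
time: 11.35
ee_pos: [0.4634, 0.0336, 0.1165]
orientation: [-0.198, -3.126, -0.0]
wrist_force: [0.9, 1.0, -0.4]
finger_gap: 0.0599
grasp_force: 0.0
```

Run:
```python
from h import *
go(.4664,.034,.0225,np.pi/2-.127)
```

```text
t 11.35 d [-0.0037  0.0008  0.094 ] w [-0.0005 -0.0089  0.0005] q6 -2.11
```

Request:
{"fn": "apply_moves", "kwargs": {"moves": [[-0.0037, 0.001, 0.03, 0, -0.009, 0], [-0.0037, 0.001, 0.06, 0, -0.009, 0], [-0.0037, 0.001, 0.085, 0, -0.009, 0], [-0.0037, 0.001, 0.094, 0, -0.009, 0], [-0.0037, 0.001, 0.094, 0, -0.009, 0]]}}

```text
time: 11.77
ee_pos: [0.4657, 0.0322, 0.0211]
orientation: [-0.204, -3.131, 0.004]
wrist_force: [0.3, 0.8, -0.2]
finger_gap: 0.0611
grasp_force: 0.0
```

Request:
{"fn": "apply_moves", "kwargs": {"moves": [[0, 0, 0, 0, 0, 0], [0, 0, 0, 0, 0, 0], [0, 0, 0, 0, 0, 0], [0, 0, 0, 0, 0, 0], [0, 0, 0, 0, 0, 0], [0, 0, 0, 0, 0, 0], [0, 0, 0, 0, 0, 0], [0, 0, 0, 0, 0, 0]], "fingers": -1, "grip_force": 30}}

```text
time: 12.43
ee_pos: [0.4674, 0.034, 0.024]
orientation: [0.199, 3.133, 0.0]
wrist_force: [-0.6, -2.5, 5.9]
finger_gap: 0.0293
grasp_force: 30.0
```

Request:
{"fn": "apply_moves", "kwargs": {"moves": [[-0.006, 0, 0, 0, 0, 0], [-0.012, 0, 0, 0, 0, 0], [-0.018, 0, 0, 0, 0, 0], [-0.024, 0, 0, 0, 0, 0], [-0.03, 0, 0, 0, 0, 0], [-0.036, 0, 0, 0, 0, 0], [-0.042, 0, 0, 0, 0, 0], [-0.044, 0, 0, 0, 0, 0], [-0.044, 0, 0, 0, 0, 0]]}}

```text
time: 13.18
ee_pos: [0.5096, 0.0281, 0.0231]
orientation: [-0.202, -3.134, 0.001]
wrist_force: [-3.2, -1.8, 5.0]
finger_gap: 0.0294
grasp_force: 31.1
```

Request:
{"fn": "apply_moves", "kwargs": {"moves": [[-0.002, 0, 0, 0, 0, 0], [-0.003, 0, 0, 0, 0, 0], [-0.004, 0, 0, 0, 0, 0], [-0.004, 0, 0, 0, 0, 0]]}}

```text
time: 13.52
ee_pos: [0.5132, 0.0276, 0.0231]
orientation: [-0.202, -3.134, 0.001]
wrist_force: [-5.5, -0.2, 5.3]
finger_gap: 0.0292
grasp_force: 31.3
```

Request:
{"fn": "apply_moves", "kwargs": {"moves": [[-0.002, 0, 0, 0, 0, 0], [-0.003, 0, 0, 0, 0, 0], [-0.004, 0, 0, 0, 0, 0], [-0.004, 0, 0, 0, 0, 0]]}}

```text
time: 13.85
ee_pos: [0.5171, 0.0271, 0.0231]
orientation: [-0.202, -3.134, 0.001]
wrist_force: [-4.4, -1.2, 6.0]
finger_gap: 0.0294
grasp_force: 31.3
```

Request:
{"fn": "apply_moves", "kwargs": {"moves": [[-0.002, 0, 0, 0, 0, 0], [-0.003, 0, 0, 0, 0, 0], [-0.003, 0, 0, 0, 0, 0]]}}

```text
time: 14.1
ee_pos: [0.5188, 0.0268, 0.0231]
orientation: [-0.203, -3.131, 0.002]
wrist_force: [-7.4, 1.2, 8.3]
finger_gap: 0.0297
grasp_force: 31.9
```

Request:
{"fn": "apply_moves", "kwargs": {"moves": [[-0.002, 0, 0, 0, 0, 0], [-0.003, 0, 0, 0, 0, 0], [-0.003, 0, 0, 0, 0, 0], [-0.003, 0, 0, 0, 0, 0]]}}

```text
time: 14.43
ee_pos: [0.5188, 0.0267, 0.0231]
orientation: [-0.203, -3.126, 0.002]
wrist_force: [-16.2, 5.7, 15.2]
finger_gap: 0.029
grasp_force: 33.4
```

Firm stop at x = 0.5188, so the jaw is home. I'll back off the pressure, release and rise.

Request:
{"fn": "apply_moves", "kwargs": {"moves": [[0.003, 0, 0, 0, 0, 0], [0.003, 0, 0, 0, 0, 0], [0.003, 0, 0, 0, 0, 0]]}}

```text
time: 14.68
ee_pos: [0.5188, 0.0268, 0.0231]
orientation: [-0.202, -3.132, 0.001]
wrist_force: [-8.2, 1.4, 7.7]
finger_gap: 0.0294
grasp_force: 32.3
```

Request:
{"fn": "apply_moves", "kwargs": {"moves": [[0.003, 0, 0, 0, 0, 0], [0.003, 0, 0, 0, 0, 0], [0.003, 0, 0, 0, 0, 0], [0.003, 0, 0, 0, 0, 0], [0.003, 0, -0.04, 0, 0, 0], [0.003, 0, -0.08, 0, 0, 0], [0.003, 0, -0.12, 0, 0, 0], [0.003, 0, -0.15, 0, 0, 0], [0.003, 0, -0.16, 0, 0, 0]], "fingers": 0.4}}

```text
time: 15.43
ee_pos: [0.5219, 0.0283, 0.1892]
orientation: [0.198, 3.122, 0.006]
wrist_force: [0.7, -0.7, 0.1]
finger_gap: 0.0607
grasp_force: 0.0
```

Run:
```python
from h import *
im=shot('top','t7'); shot('side','s7')
P,r=profiles(im,(.36,.69,.16,.41),.023); print(*[tuple(map(float,p)) for p in P],sep='\n')
cv2.imwrite('pics/t7b.png',np.hstack([cv2.imread('pics/t7.png')[90:290,150:500],cv2.imread('pics/s7.png')[110:310,230:410]]))
go(.4916,.262,.14,-.056)
```

```text
(0.483, 0.3365, 0.24300000071525574, 0.1459999978542328, 0.0)
(0.5843, 0.2004, 0.12319999933242798, 0.11659999936819077, 1.926)
(0.651, 0.302, 0.07699999958276749, 0.01899999938905239, 1.571)
t 15.53 d [0.0586 0.2282 0.0463] w [0.009  0.0039 1.4992] q6 -2.07
```

View pics/t7b.png

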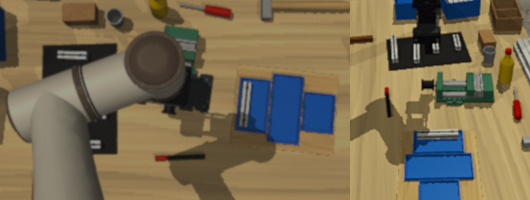

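The jaw is home and the medium profile is in its tray. Next is the mat; I need the other rotation direction to keep joint 6 in range.

Request:
{"fn": "apply_moves", "kwargs": {"moves": [[0.0586, 0.2282, 0.009, 0, 0, -0.12], [0.0586, 0.2282, 0.009, 0, 0, -0.24], [0.0586, 0.2282, 0.009, 0, 0, -0.36], [0.0586, 0.2282, 0.009, 0, 0, -0.48], [0.0586, 0.2282, 0.009, 0, 0, -0.6], [0.0586, 0.2282, 0.009, 0, 0, -0.72], [0.0586, 0.2282, 0.009, 0, 0, -0.84], [0.0586, 0.2282, 0.009, 0, 0, -0.96], [0.0586, 0.2282, 0.009, 0, 0, -1.08], [0.0586, 0.2282, 0.009, 0, 0, -1.2]], "fingers": 0.15}}

```text
time: 16.37
ee_pos: [0.4885, 0.2612, 0.1717]
orientation: [1.612, -2.694, 0.002]
wrist_force: [0.4, -0.6, 0.1]
finger_gap: 0.05
grasp_force: 0.0
```

Run:
```python
from h import *
go(.4916,.262,.15,-.056)
```

```text
t 16.37 d [-0.0022 -0.0024  0.0217] w [ 0.0008 -0.0026 -0.4362] q6 -1.28
```

Request:
{"fn": "apply_moves", "kwargs": {"moves": [[-0.0022, -0.0024, 0.0217, 0, 0, -0.12], [-0.0022, -0.0024, 0.0217, 0, 0, -0.24], [-0.0022, -0.0024, 0.0217, 0, 0, -0.36], [-0.0022, -0.0024, 0.0217, 0, 0, -0.436], [-0.0022, -0.0024, 0.0217, 0, 0, -0.436], [-0.0022, -0.0024, 0.0217, 0, 0, -0.436]]}}

```text
time: 16.87
ee_pos: [0.492, 0.2617, 0.1509]
orientation: [2.147, -2.291, 0.001]
wrist_force: [-0.2, -0.1, 0.6]
finger_gap: 0.05
grasp_force: 0.0
```

```bash
cat >> h.py <<'E'
def wl(im,zt,half=.045,thr=100,s=2000):
    """bright profile seen by the wrist camera near the TCP: uses visible strip; returns blobs at z=zt around TCP"""
    p=manip.get_state()['ee_pos']
    b=(p[0]-half,p[0]+half,p[1]-.11,p[1]+.11)
    return profiles(im,b,zt,s,thr)
E
python3 - <<'E'
from h import *
im=shot('wrist','w8'); P,r=wl(im,.023); print(*[tuple(map(float,p)) for p in P],sep='\n')
b=cv2.imread('pics/w8.png'); cv2.imwrite('pics/w8b.png',np.hstack([cv2.resize(b,(400,250)),cv2.resize(r[:,:,::-1],(400,250))]))
E
```

```text
(0.4905, 0.2614, 0.12099999934434891, 0.021400000900030136, 1.508)
```

View pics/w8b.png

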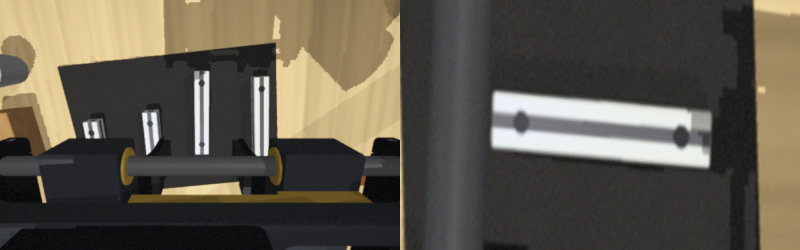

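The wrist view confirms the medium in the middle at (202,112), unmoved and agreeing with the top camera. Grasping it now.

Run:
```python
from h import *
go(.4905,.2614,.0145,1.508-np.pi/2)
```

```text
t 16.92 d [0.0004 0.0016 0.1368] w [-0.0001 -0.0012 -0.0019] q6 -0.85
```

Request:
{"fn": "apply_moves", "kwargs": {"moves": [[0.0004, 0.0016, 0.04, 0, 0, 0], [0.0004, 0.0016, 0.08, 0, 0, 0], [0.0004, 0.0016, 0.11, 0, 0, 0], [0.0004, 0.0016, 0.13, 0, 0, 0], [0.0004, 0.0016, 0.1365, 0, 0, 0], [0.0004, 0.0016, 0.1365, 0, 0, 0], [0.0004, 0.0016, 0.1365, 0, 0, 0]]}}

```text
time: 17.5
ee_pos: [0.4918, 0.2623, 0.0167]
orientation: [-2.149, 2.288, -0.002]
wrist_force: [0.1, 0.3, 0.1]
finger_gap: 0.05
grasp_force: 0.0
```

Request:
{"fn": "apply_moves", "kwargs": {"moves": [[0, 0, 0, 0, 0, 0], [0, 0, 0, 0, 0, 0], [0, 0, 0, 0, 0, 0], [0, 0, 0, 0, 0, 0], [0, 0, 0, 0, 0, 0], [0, 0, 0, 0, 0, 0], [0, 0, 0, 0, 0, 0], [0, 0, 0, 0, 0, 0]], "fingers": -1, "grip_force": 40}}

```text
time: 18.17
ee_pos: [0.4913, 0.262, 0.0166]
orientation: [-2.15, 2.288, -0.002]
wrist_force: [-0.9, -0.1, 3.9]
finger_gap: 0.019
grasp_force: 40.0
```

Request:
{"fn": "apply_moves", "kwargs": {"moves": [[0, 0, -0.02, 0, 0, 0], [0, 0, -0.05, 0, 0, 0], [0, 0, -0.09, 0, 0, 0], [0, 0, -0.12, 0, 0, 0], [0, 0, -0.14, 0, 0, 0], [0, 0, -0.14, 0, 0, 0]]}}

```text
time: 18.67
ee_pos: [0.4933, 0.2636, 0.1613]
orientation: [-2.144, 2.28, -0.003]
wrist_force: [1.0, 0.2, -0.8]
finger_gap: 0.0191
grasp_force: 40.0
```

Run:
```python
from h import *
go(.5184,-.2173,.15,1.473)
```

```text
t 18.67 d [ 0.4785 -0.0546  0.0085] w [-0.013  -0.0017 -1.5347] q6 -0.85
```

Request:
{"fn": "apply_moves", "kwargs": {"moves": [[0.03, -0.004, 0.0, 0, 0, -0.12], [0.07, -0.008, 0.0, 0, 0, -0.24], [0.11, -0.012, 0.0, 0, 0, -0.36], [0.15, -0.017, 0.0, 0, 0, -0.48], [0.19, -0.022, 0.0, 0, 0, -0.6], [0.23, -0.026, 0.0, 0, 0, -0.72], [0.27, -0.031, 0.0, 0, 0, -0.84], [0.31, -0.035, 0.0, 0, 0, -0.96], [0.35, -0.04, 0.0, 0, 0, -1.08], [0.39, -0.044, 0.0, 0, 0, -1.2]]}}

```text
time: 19.5
ee_pos: [0.5089, -0.1085, 0.1551]
orientation: [-3.046, 0.767, 0.0]
wrist_force: [0.4, 0.1, -1.1]
finger_gap: 0.0188
grasp_force: 40.0
```

Run:
```python
from h import *
go(.5184,-.2173,.10,1.473)
```

```text
t 19.5 d [0.0599 0.0913 0.055 ] w [-5.000e-04  1.000e-04 -3.957e-01] q6 0.98
```

Request:
{"fn": "apply_moves", "kwargs": {"moves": [[0.025, 0.038, 0, 0, 0, -0.12], [0.05, 0.076, 0.01, 0, 0, -0.24], [0.0599, 0.0913, 0.03, 0, 0, -0.36], [0.0599, 0.0913, 0.055, 0, 0, -0.396], [0.0599, 0.0913, 0.055, 0, 0, -0.396], [0.0599, 0.0913, 0.055, 0, 0, -0.396], [0.0599, 0.0913, 0.055, 0, 0, -0.396]]}}

```text
time: 20.08
ee_pos: [0.5192, -0.2152, 0.1016]
orientation: [3.137, -0.161, 0.003]
wrist_force: [1.3, 0.3, 0.1]
finger_gap: 0.0193
grasp_force: 40.0
```

Run:
```python
from h import *
go(.5184,-.2173,.030,1.473)
im=shot('wrist','w9'); cv2.imwrite('pics/w9b.png',cv2.resize(cv2.imread('pics/w9.png'),(480,300)))
```

```text
t 20.08 d [-0.0007  0.0022  0.0716] w [ 0.     -0.0021 -0.005 ] q6 1.57
```

View pics/w9b.png

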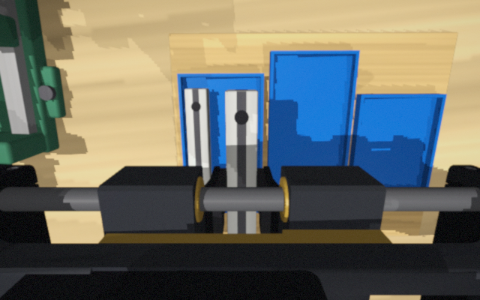

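The profile is held over the free half of the medium tray, end at (240,92), beside the first one at (197,90). Lowering.

Request:
{"fn": "apply_moves", "kwargs": {"moves": [[-0.0007, 0.002, 0.03, 0, 0, -0.005], [-0.0007, 0.002, 0.055, 0, 0, -0.005], [-0.0007, 0.002, 0.07, 0, 0, -0.005], [-0.0007, 0.002, 0.076, 0, 0, -0.005], [-0.0007, 0.002, 0.079, 0, 0, -0.005], [-0.0007, 0.002, 0.079, 0, 0, -0.005], [-0.0007, 0.002, 0.079, 0, 0, -0.005]]}}

```text
time: 20.72
ee_pos: [0.5194, -0.2174, 0.0237]
orientation: [3.138, -0.152, 0.008]
wrist_force: [-0.1, 0.1, -0.7]
finger_gap: 0.0194
grasp_force: 40.0
```

Run:
```python
from h import *
go(.5184,-.2173,.0212,1.473)
```

```text
t 20.72 d [-0.001   0.      0.0025] w [-0.     -0.0048  0.001 ] q6 1.58
```

Request:
{"fn": "apply_moves", "kwargs": {"moves": [[-0.001, 0, 0.0025, 0, 0, 0], [-0.001, 0, 0.0035, 0, 0, 0], [-0.001, 0, 0.0035, 0, 0, 0]]}}

```text
time: 20.97
ee_pos: [0.5182, -0.2175, 0.0206]
orientation: [3.138, -0.152, 0.008]
wrist_force: [-0.6, 2.5, 6.8]
finger_gap: 0.0191
grasp_force: 40.0
```

Request:
{"fn": "apply_moves", "kwargs": {"moves": [[0, 0, 0, 0, 0, 0], [0, 0, 0, 0, 0, 0], [0, 0, 0, 0, 0, 0], [0, 0, -0.02, 0, 0, 0], [0, 0, -0.06, 0, 0, 0], [0, 0, -0.1, 0, 0, 0], [0, 0, -0.13, 0, 0, 0], [0, 0, -0.14, 0, 0, 0]], "fingers": -0.35}}

```text
time: 21.63
ee_pos: [0.5195, -0.2183, 0.1643]
orientation: [3.136, -0.152, 0.018]
wrist_force: [0.3, -0.2, 0.2]
finger_gap: 0.0282
grasp_force: 0.0
```

Run:
```python
from h import *
im=shot('wrist','w10'); cv2.imwrite('pics/w10b.png',cv2.resize(cv2.imread('pics/w10.png'),(480,300)))
im=shot('top','t10')
P,r=profiles(im,(.36,.69,.16,.41),.023); print(*[tuple(map(float,p)) for p in P],sep='\n')
x,y=P[0][:2]; go(x,y,.16,P[0][4]-np.pi/2)
```

```text
(0.4077, 0.295, 0.15919999778270721, 0.019999999552965164, 1.586)
(0.566, 0.2937, 0.07909999787807465, 0.019899999722838402, 1.533)
(0.6509, 0.302, 0.07729999721050262, 0.020400000736117363, 1.555)
t 21.73 d [-1.600e-01 -4.995e-01  1.000e-04] w [-0.0057 -0.0062  1.4578] q6 1.58
```

View pics/w10b.png

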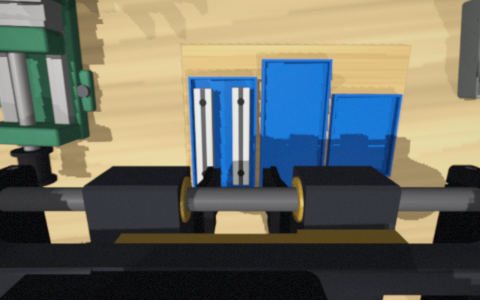

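Both mediums lie flat in their tray, at (203,130) and (240,130). The long profile hasn't moved, so it's next.

Request:
{"fn": "apply_moves", "kwargs": {"moves": [[-0.013, -0.039, 0, 0, 0, 0.12], [-0.025, -0.077, 0, 0, 0, 0.24], [-0.037, -0.115, 0, 0, 0, 0.36], [-0.049, -0.153, 0, 0, 0, 0.48], [-0.061, -0.191, 0, 0, 0, 0.6], [-0.073, -0.229, 0, 0, 0, 0.72], [-0.085, -0.267, 0, 0, 0, 0.84], [-0.098, -0.305, 0, 0, 0, 0.96], [-0.11, -0.343, 0, 0, 0, 1.08], [-0.122, -0.381, 0, 0, 0, 1.2]], "fingers": 0.15}}

```text
time: 22.57
ee_pos: [0.4396, 0.1348, 0.1566]
orientation: [2.611, -1.742, -0.001]
wrist_force: [0.3, -0.5, -0.5]
finger_gap: 0.0501
grasp_force: 0.0
```

Run:
```python
from h import *
go(.4077,.295,.15,1.583-np.pi/2)
```

```text
t 22.57 d [-0.1602 -0.032   0.0064] w [ 0.002  -0.0014  0.3819] q6 -0.26
```

Request:
{"fn": "apply_moves", "kwargs": {"moves": [[-0.04, -0.008, 0.002, 0, 0, 0.12], [-0.08, -0.016, 0.004, 0, 0, 0.24], [-0.12, -0.024, 0.006, 0, 0, 0.36], [-0.16, -0.032, 0.0065, 0, 0, 0.382], [-0.1602, -0.032, 0.0065, 0, 0, 0.382], [-0.1602, -0.032, 0.0065, 0, 0, 0.382], [-0.1602, -0.032, 0.0065, 0, 0, 0.382]]}}

```text
time: 23.15
ee_pos: [0.4076, 0.2934, 0.1501]
orientation: [2.24, -2.198, 0.002]
wrist_force: [0.2, -1.2, 0.6]
finger_gap: 0.0501
grasp_force: 0.0
```

Run:
```python
from h import *
im=shot('wrist','w11'); P,r=wl(im,.023); print(*[tuple(map(float,p)) for p in P],sep='\n')
go(.4077,.295,.0145,1.583-np.pi/2)
```

```text
(0.4066, 0.2849, 0.14100000262260437, 0.0210999995470047, 1.581)
t 23.2 d [-2.60e-03  1.00e-04  1.36e-01] w [ 0.0007 -0.0026  0.0055] q6 -0.93
```

Request:
{"fn": "apply_moves", "kwargs": {"moves": [[-0.0015, 0.0005, 0.04, 0, 0, 0.0], [-0.0015, 0.0005, 0.08, 0, 0, 0.0], [-0.0015, 0.0005, 0.11, 0, 0, 0.0], [-0.0015, 0.0005, 0.13, 0, 0, 0.0], [-0.0015, 0.0005, 0.1375, 0, 0, 0], [-0.0015, 0.0005, 0.1375, 0, 0, 0], [-0.0015, 0.0005, 0.1375, 0, 0, 0]]}}

```text
time: 23.78
ee_pos: [0.409, 0.295, 0.015]
orientation: [-2.239, 2.201, -0.002]
wrist_force: [0.3, 0.6, -0.8]
finger_gap: 0.0501
grasp_force: 0.0
```

Request:
{"fn": "apply_moves", "kwargs": {"moves": [[0, 0, 0, 0, 0, 0], [0, 0, 0, 0, 0, 0], [0, 0, 0, 0, 0, 0], [0, 0, 0, 0, 0, 0], [0, 0, 0, 0, 0, 0], [0, 0, 0, 0, 0, 0], [0, 0, 0, 0, 0, 0], [0, 0, 0, 0, 0, 0]], "fingers": -1, "grip_force": 40}}

```text
time: 24.45
ee_pos: [0.4084, 0.2957, 0.015]
orientation: [-2.24, 2.2, -0.002]
wrist_force: [-1.7, 0.8, 5.0]
finger_gap: 0.0193
grasp_force: 40.0
```

Request:
{"fn": "apply_moves", "kwargs": {"moves": [[0, 0, -0.02, 0, 0, 0], [0, 0, -0.05, 0, 0, 0], [0, 0, -0.09, 0, 0, 0], [0, 0, -0.12, 0, 0, 0], [0, 0, -0.14, 0, 0, 0], [0, 0, -0.14, 0, 0, 0]]}}

```text
time: 24.95
ee_pos: [0.4102, 0.2977, 0.1592]
orientation: [-2.234, 2.192, -0.001]
wrist_force: [-0.1, 1.2, -0.6]
finger_gap: 0.0199
grasp_force: 40.0
```

Run:
```python
from h import *
go(.5118,-.2817,.15,1.473)
```

```text
t 24.95 d [ 0.5812 -0.0906  0.0057] w [-1.2700e-02 -3.0000e-04 -1.4541e+00] q6 -0.93
```

Request:
{"fn": "apply_moves", "kwargs": {"moves": [[0.03, -0.005, 0.0, 0, 0, -0.12], [0.07, -0.011, 0.0, 0, 0, -0.24], [0.11, -0.017, 0.0, 0, 0, -0.36], [0.15, -0.023, 0.0, 0, 0, -0.48], [0.19, -0.03, 0.0, 0, 0, -0.6], [0.23, -0.036, 0.0, 0, 0, -0.72], [0.27, -0.042, 0.0, 0, 0, -0.84], [0.31, -0.048, 0.0, 0, 0, -0.96], [0.35, -0.055, 0.0, 0, 0, -1.08], [0.39, -0.061, 0.0, 0, 0, -1.2]]}}

```text
time: 25.78
ee_pos: [0.4692, -0.0568, 0.1535]
orientation: [-3.061, 0.707, 0.0]
wrist_force: [1.9, -0.1, 0.2]
finger_gap: 0.0192
grasp_force: 40.0
```

Run:
```python
from h import *
go(.5118,-.2817,.10,1.473)
```

```text
t 25.78 d [0.1369 0.1835 0.0535] w [-2.000e-04  0.000e+00 -3.561e-01] q6 0.89
```

Request:
{"fn": "apply_moves", "kwargs": {"moves": [[0.024, 0.032, 0, 0, 0, -0.12], [0.048, 0.064, 0, 0, 0, -0.24], [0.072, 0.096, 0, 0, 0, -0.356], [0.096, 0.128, 0, 0, 0, -0.356], [0.12, 0.16, 0.01, 0, 0, -0.356], [0.1369, 0.1835, 0.03, 0, 0, -0.356], [0.1369, 0.1835, 0.0535, 0, 0, -0.356], [0.1369, 0.1835, 0.0535, 0, 0, -0.356], [0.1369, 0.1835, 0.0535, 0, 0, -0.356]]}}

```text
time: 26.53
ee_pos: [0.5094, -0.2801, 0.0985]
orientation: [-3.136, 0.164, 0.007]
wrist_force: [0.7, 0.4, 0.7]
finger_gap: 0.019
grasp_force: 40.0
```

Run:
```python
from h import *
go(.5118,-.2817,.022,1.473)
# visible end of held profile in wrist image
im=shot('wrist','w12'); P,r=profiles(im,(.40,.62,-.33,-.23),.1+.008,2000,100); print(P)
```

```text
t 26.53 d [0.0029 0.0015 0.0765] w [-0.0014  0.0044 -0.0065] q6 1.69
[(0.4882, -0.2803, np.float32(0.0512), np.float32(0.0286), 1.485), (0.549, -0.2841, np.float32(0.0814), np.float32(0.0198), 3.036), (0.5525, -0.243, np.float32(0.0514), np.float32(0.0135), 3.048)]
```

Request:
{"fn": "apply_moves", "kwargs": {"moves": [[0.002, 0.001, 0.03, 0, 0.003, -0.006], [0.002, 0.001, 0.055, 0, 0.003, -0.006], [0.002, 0.001, 0.07, 0, 0.003, -0.006], [0.002, 0.001, 0.0755, 0, 0.003, -0.006], [0.002, 0.001, 0.0755, 0, 0.003, -0.006], [0.002, 0.001, 0.0755, 0, 0.003, -0.006]]}}

```text
time: 27.08
ee_pos: [0.5149, -0.281, 0.0273]
orientation: [3.137, -0.149, 0.012]
wrist_force: [-0.1, 0.2, 0.1]
finger_gap: 0.0194
grasp_force: 40.0
```

Run:
```python
from h import *
go(.5118,-.2817,.0195,1.473)
```

```text
t 27.08 d [-0.003   0.001   0.0078] w [ 0.0004 -0.0076  0.0027] q6 1.7
```

Request:
{"fn": "apply_moves", "kwargs": {"moves": [[-0.002, 0.0005, 0.004, 0, -0.007, 0], [-0.002, 0.0005, 0.007, 0, -0.007, 0], [-0.002, 0.0005, 0.008, 0, -0.007, 0], [-0.002, 0.0005, 0.008, 0, -0.007, 0]]}}

```text
time: 27.42
ee_pos: [0.5121, -0.2817, 0.019]
orientation: [-3.138, 0.152, 0.001]
wrist_force: [-1.3, 1.4, 3.9]
finger_gap: 0.0189
grasp_force: 40.0
```

Request:
{"fn": "apply_moves", "kwargs": {"moves": [[0, 0, 0, 0, 0, 0], [0, 0, 0, 0, 0, 0], [0, 0, 0, 0, 0, 0], [0, 0, -0.02, 0, 0, 0], [0, 0, -0.06, 0, 0, 0], [0, 0, -0.1, 0, 0, 0], [0, 0, -0.13, 0, 0, 0], [0, 0, -0.14, 0, 0, 0]], "fingers": -0.3}}

```text
time: 28.08
ee_pos: [0.5144, -0.283, 0.1634]
orientation: [3.135, -0.151, 0.012]
wrist_force: [0.4, 0.0, 0.7]
finger_gap: 0.0303
grasp_force: 0.0
```

Run:
```python
from h import *
im=shot('wrist','w13'); P,r=profiles(im,(.41,.62,-.33,-.24),.027,2000,100); print('tray',P)
im=shot('top','t13')
P,r=profiles(im,(.36,.69,.16,.41),.023); print(*[tuple(map(float,p)) for p in P],sep='\n')
x,y=P[0][:2]; go(x,y,.16,P[0][4]-np.pi/2)
```

```text
tray [(0.4264, -0.2849, np.float32(0.0918), np.float32(0.0221), 1.47), (0.521, -0.2823, np.float32(0.1434), np.float32(0.0205), 3.04)]
(0.5661, 0.2937, 0.07909999787807465, 0.019899999722838402, 1.535)
(0.6509, 0.302, 0.07729999721050262, 0.020400000736117363, 1.555)
t 28.18 d [-3.100e-03 -5.784e-01 -1.000e-04] w [-0.0023 -0.0034  1.5096] q6 1.7
```

Request:
{"fn": "apply_moves", "kwargs": {"moves": [[0, -0.04, 0, 0, 0, 0.12], [0, -0.08, 0, 0, 0, 0.24], [0, -0.12, 0, 0, 0, 0.36], [-0.001, -0.16, 0, 0, 0, 0.48], [-0.001, -0.2, 0, 0, 0, 0.6], [-0.001, -0.24, 0, 0, 0, 0.72], [-0.002, -0.28, 0, 0, 0, 0.84], [-0.002, -0.32, 0, 0, 0, 0.96], [-0.002, -0.36, 0, 0, 0, 1.08], [-0.002, -0.4, 0, 0, 0, 1.2]], "fingers": 0.15}}

```text
time: 29.02
ee_pos: [0.5453, 0.0983, 0.1554]
orientation: [2.55, -1.828, -0.007]
wrist_force: [0.6, -1.0, 0.4]
finger_gap: 0.0502
grasp_force: 0.0
```

Run:
```python
from h import *
go(.5661,.2937,.15,1.535-np.pi/2)
```

```text
t 29.02 d [-0.1783 -0.0825  0.0051] w [0.0064 0.     0.3627] q6 -0.14
```

Request:
{"fn": "apply_moves", "kwargs": {"moves": [[-0.037, -0.017, 0.002, 0, 0, 0.12], [-0.074, -0.034, 0.004, 0, 0, 0.24], [-0.111, -0.051, 0.006, 0, 0, 0.363], [-0.148, -0.068, 0.005, 0.006, 0, 0.363], [-0.178, -0.0825, 0.005, 0.006, 0, 0.363], [-0.178, -0.0825, 0.005, 0.006, 0, 0.363], [-0.178, -0.0825, 0.005, 0.006, 0, 0.363]]}}

```text
time: 29.6
ee_pos: [0.5652, 0.2932, 0.1496]
orientation: [2.19, -2.251, 0.001]
wrist_force: [-0.6, -1.5, -0.1]
finger_gap: 0.0501
grasp_force: 0.0
```

Run:
```python
from h import *
im=shot('wrist','w14'); P,r=wl(im,.023); print(*[tuple(map(float,p)) for p in P],sep='\n')
go(.5661,.2937,.0145,1.535-np.pi/2)
```

```text
(0.5651, 0.2926, 0.08179999887943268, 0.021299999207258224, 1.543)
t 29.65 d [-0.0021 -0.0009  0.1356] w [ 0.0003 -0.0014  0.0066] q6 -0.76
```

Request:
{"fn": "apply_moves", "kwargs": {"moves": [[-0.0005, 0, 0.04, 0, 0, 0.0], [-0.0005, 0, 0.08, 0, 0, 0.0], [-0.0005, 0, 0.11, 0, 0, 0.0], [-0.0005, 0, 0.13, 0, 0, 0.0], [-0.0005, 0, 0.1365, 0, 0, 0], [-0.0005, 0, 0.1365, 0, 0, 0], [-0.0005, 0, 0.1365, 0, 0, 0]]}}

```text
time: 30.23
ee_pos: [0.5676, 0.2922, 0.017]
orientation: [-2.184, 2.252, -0.003]
wrist_force: [0.7, 1.0, 0.1]
finger_gap: 0.0501
grasp_force: 0.0
```

Request:
{"fn": "apply_moves", "kwargs": {"moves": [[0, 0, 0, 0, 0, 0], [0, 0, 0, 0, 0, 0], [0, 0, 0, 0, 0, 0], [0, 0, 0, 0, 0, 0], [0, 0, 0, 0, 0, 0], [0, 0, 0, 0, 0, 0], [0, 0, 0, 0, 0, 0], [0, 0, 0, 0, 0, 0]], "fingers": -1, "grip_force": 40}}

```text
time: 30.9
ee_pos: [0.5671, 0.293, 0.0168]
orientation: [-2.186, 2.251, -0.003]
wrist_force: [-0.4, -0.2, 3.1]
finger_gap: 0.0194
grasp_force: 40.0
```

Request:
{"fn": "apply_moves", "kwargs": {"moves": [[0, 0, -0.02, 0, 0, 0], [0, 0, -0.05, 0, 0, 0], [0, 0, -0.09, 0, 0, 0], [0, 0, -0.12, 0, 0, 0], [0, 0, -0.14, 0, 0, 0], [0, 0, -0.14, 0, 0, 0]]}}

```text
time: 31.4
ee_pos: [0.5691, 0.2943, 0.1622]
orientation: [-2.179, 2.243, -0.006]
wrist_force: [0.1, -0.1, 0.5]
finger_gap: 0.0195
grasp_force: 40.0
```

Run:
```python
from h import *
go(.501,-.3902,.15,1.473)
```

```text
t 31.4 d [0.6863 0.0483 0.0062] w [-0.016  -0.0031 -1.5019] q6 -0.76
```

Request:
{"fn": "apply_moves", "kwargs": {"moves": [[0.04, 0.003, 0.0, 0, 0, -0.12], [0.08, 0.006, 0.0, 0, 0, -0.24], [0.12, 0.009, 0.0, 0, 0, -0.36], [0.16, 0.012, 0.0, 0, 0, -0.48], [0.2, 0.015, 0.0, 0, 0, -0.6], [0.24, 0.018, 0.0, 0, 0, -0.72], [0.28, 0.02, 0.0, 0, 0, -0.84], [0.32, 0.022, 0.0, 0, 0, -0.96], [0.36, 0.025, 0.0, 0, 0, -1.08], [0.4, 0.028, 0.0, 0, 0, -1.2]]}}

```text
time: 32.23
ee_pos: [0.5266, -0.0988, 0.1546]
orientation: [-3.07, 0.658, -0.003]
wrist_force: [0.4, -0.6, -0.2]
finger_gap: 0.0194
grasp_force: 40.0
```

Run:
```python
from h import *
go(.501,-.3902,.10,1.473)
```

```text
t 32.23 d [0.096  0.2764 0.0541] w [-0.0022 -0.0016 -0.3244] q6 1.03
```

Request:
{"fn": "apply_moves", "kwargs": {"moves": [[0.013, 0.038, 0, 0, 0, -0.12], [0.026, 0.076, 0, 0, 0, -0.24], [0.039, 0.114, 0, 0, 0, -0.324], [0.052, 0.152, 0, 0, 0, -0.324], [0.065, 0.19, 0.0, 0, 0, -0.324], [0.078, 0.228, 0.0, 0, 0, -0.324], [0.09, 0.264, 0.01, 0, 0, -0.324], [0.096, 0.2764, 0.04, 0, 0, -0.324], [0.096, 0.2764, 0.054, 0, 0, -0.324], [0.096, 0.2764, 0.054, 0, 0, -0.324]]}}

```text
time: 33.07
ee_pos: [0.4969, -0.3878, 0.0952]
orientation: [-3.13, 0.168, 0.009]
wrist_force: [-0.3, -0.1, -1.1]
finger_gap: 0.0192
grasp_force: 40.0
```

Run:
```python
from h import *
go(.501,-.3902,.022,1.473)
im=shot('wrist','w15'); P,r=profiles(im,(.43,.58,-.45,-.34),.1+.007,2000,100); print(P)
```

```text
t 33.07 d [0.0048 0.0024 0.0732] w [-0.0066  0.0062 -0.0097] q6 1.88
[]
```

Request:
{"fn": "apply_moves", "kwargs": {"moves": [[0.004, 0.002, 0.03, -0.006, 0.006, -0.009], [0.004, 0.002, 0.055, -0.006, 0.006, -0.009], [0.004, 0.002, 0.068, -0.006, 0.006, -0.009], [0.004, 0.002, 0.072, -0.006, 0.006, -0.009], [0.004, 0.002, 0.072, -0.006, 0.006, -0.009]]}}

```text
time: 33.53
ee_pos: [0.5049, -0.39, 0.029]
orientation: [3.134, -0.146, 0.013]
wrist_force: [0.4, -0.1, -1.0]
finger_gap: 0.0197
grasp_force: 40.0
```

Run:
```python
from h import *
go(.501,-.3902,.0208,1.473)
```

```text
t 33.53 d [-0.004   0.0005  0.0082] w [ 0.0042 -0.0088  0.0044] q6 1.88
```

Request:
{"fn": "apply_moves", "kwargs": {"moves": [[-0.003, 0.0005, 0.004, 0.004, -0.008, 0.004], [-0.003, 0.0005, 0.007, 0.004, -0.008, 0.004], [-0.003, 0.0005, 0.0085, 0.004, -0.008, 0.004], [-0.003, 0.0005, 0.0085, 0.004, -0.008, 0.004]]}}

```text
time: 33.87
ee_pos: [0.5019, -0.391, 0.0211]
orientation: [3.137, -0.155, 0.004]
wrist_force: [0.6, -0.4, -0.3]
finger_gap: 0.019
grasp_force: 40.0
```

Request:
{"fn": "apply_moves", "kwargs": {"moves": [[0, 0, 0, 0, 0, 0], [0, 0, 0, 0, 0, 0], [0, 0, 0, 0, 0, 0], [0, 0, -0.02, 0, 0, 0], [0, 0, -0.06, 0, 0, 0], [0, 0, -0.1, 0, 0, 0], [0, 0, -0.13, 0, 0, 0], [0, 0, -0.14, 0, 0, 0]], "fingers": -0.35}}

```text
time: 34.53
ee_pos: [0.504, -0.3926, 0.1673]
orientation: [3.132, -0.153, 0.018]
wrist_force: [1.4, 0.6, 0.7]
finger_gap: 0.0283
grasp_force: 0.0
```

Run:
```python
from h import *
im=shot('wrist','w16'); P,r=profiles(im,(.43,.58,-.45,-.32),.027,2000,100); print('tray',P)
im=shot('top','t16')
P,r=profiles(im,(.36,.69,.16,.41),.023); print(*[tuple(map(float,p)) for p in P],sep='\n')
x,y=P[0][:2]; go(x,y,.16,P[0][4]-np.pi/2)
```

```text
tray [(0.5018, -0.3906, np.float32(0.0808), np.float32(0.0204), 3.04)]
(0.6172, 0.2941, 0.0771000012755394, 0.019500000402331352, 1.554)
t 34.63 d [ 0.0462 -0.6936  0.0025] w [-0.0038 -0.0082  1.4889] q6 1.88
```

The last short was knocked to (0.617, 0.294), so I'll go there.

Request:
{"fn": "apply_moves", "kwargs": {"moves": [[0.002, -0.04, 0, 0, 0, 0.12], [0.005, -0.08, 0, 0, 0, 0.24], [0.008, -0.12, 0, 0, 0, 0.36], [0.011, -0.16, 0, 0, 0, 0.48], [0.013, -0.2, 0, 0, 0, 0.6], [0.016, -0.24, 0, 0, 0, 0.72], [0.019, -0.28, 0, 0, 0, 0.84], [0.021, -0.32, 0, 0, 0, 0.96], [0.024, -0.36, 0, 0, 0, 1.08], [0.027, -0.4, 0, 0, 0, 1.2]], "fingers": 0.15}}

```text
time: 35.47
ee_pos: [0.5639, -0.0089, 0.1585]
orientation: [2.536, -1.85, -0.002]
wrist_force: [-0.7, -0.8, -0.5]
finger_gap: 0.0502
grasp_force: 0.0
```

Run:
```python
from h import *
go(.6172,.2941,.15,1.554-np.pi/2)
```

```text
t 35.47 d [-0.2722 -0.1433  0.0081] w [ 0.0025 -0.0005  0.3272] q6 0.04
```

Request:
{"fn": "apply_moves", "kwargs": {"moves": [[-0.036, -0.019, 0, 0, 0, 0.12], [-0.072, -0.038, 0, 0, 0, 0.24], [-0.108, -0.057, 0, 0, 0, 0.327], [-0.144, -0.076, 0, 0, 0, 0.327], [-0.18, -0.095, 0.0, 0, 0, 0.327], [-0.216, -0.114, 0.005, 0, 0, 0.327], [-0.252, -0.133, 0.008, 0, 0, 0.327], [-0.2722, -0.1433, 0.008, 0.002, 0, 0.327], [-0.2722, -0.1433, 0.008, 0.002, 0, 0.327], [-0.2722, -0.1433, 0.008, 0.002, 0, 0.327]]}}

```text
time: 36.3
ee_pos: [0.6155, 0.2935, 0.1493]
orientation: [2.21, -2.229, 0.002]
wrist_force: [-0.1, -0.3, -0.5]
finger_gap: 0.0497
grasp_force: 0.0
```

Run:
```python
from h import *
im=shot('wrist','w17'); P,r=wl(im,.023); print(*[tuple(map(float,p)) for p in P],sep='\n')
go(.6170,.2938,.0145,1.554-np.pi/2)
```

```text
(0.6169, 0.2926, 0.08179999887943268, 0.021199999377131462, 1.546)
t 36.35 d [-0.0018 -0.0014  0.1355] w [ 0.0002 -0.0024  0.0067] q6 -0.69
```

Request:
{"fn": "apply_moves", "kwargs": {"moves": [[0, -0.0014, 0.04, 0, 0, 0.0], [0, -0.0014, 0.08, 0, 0, 0.0], [0, -0.0014, 0.11, 0, 0, 0.0], [0, -0.0014, 0.13, 0, 0, 0.0], [0, -0.0014, 0.137, 0, 0, 0], [0, -0.0014, 0.137, 0, 0, 0], [0, -0.0014, 0.137, 0, 0, 0]]}}

```text
time: 36.93
ee_pos: [0.6194, 0.2921, 0.0164]
orientation: [-2.207, 2.231, -0.005]
wrist_force: [-0.2, -0.6, 1.6]
finger_gap: 0.0498
grasp_force: 0.0
```

Request:
{"fn": "apply_moves", "kwargs": {"moves": [[0, 0, 0, 0, 0, 0], [0, 0, 0, 0, 0, 0], [0, 0, 0, 0, 0, 0], [0, 0, 0, 0, 0, 0], [0, 0, 0, 0, 0, 0], [0, 0, 0, 0, 0, 0], [0, 0, 0, 0, 0, 0], [0, 0, 0, 0, 0, 0]], "fingers": -1, "grip_force": 40}}

```text
time: 37.6
ee_pos: [0.6187, 0.2929, 0.016]
orientation: [-2.208, 2.231, -0.004]
wrist_force: [-0.8, 0.8, 2.2]
finger_gap: 0.0192
grasp_force: 40.0
```

Request:
{"fn": "apply_moves", "kwargs": {"moves": [[0, 0, -0.02, 0, 0, 0], [0, 0, -0.05, 0, 0, 0], [0, 0, -0.09, 0, 0, 0], [0, 0, -0.12, 0, 0, 0], [0, 0, -0.14, 0, 0, 0], [0, 0, -0.14, 0, 0, 0]]}}

```text
time: 38.1
ee_pos: [0.6209, 0.2942, 0.1619]
orientation: [-2.201, 2.223, -0.008]
wrist_force: [1.6, -0.7, -0.7]
finger_gap: 0.019
grasp_force: 40.0
```

Run:
```python
from h import *
go(.5052,-.3464,.15,1.473)
```

```text
t 38.1 d [0.6417 0.1096 0.0068] w [-0.0149 -0.0051 -1.4827] q6 -0.69
```

Request:
{"fn": "apply_moves", "kwargs": {"moves": [[0.04, 0.007, 0.0, 0, 0, -0.12], [0.08, 0.014, 0.0, 0, 0, -0.24], [0.12, 0.02, 0.0, 0, 0, -0.36], [0.16, 0.027, 0.0, 0, 0, -0.48], [0.2, 0.034, 0.0, 0, 0, -0.6], [0.24, 0.041, 0.0, 0, 0, -0.72], [0.28, 0.048, 0.0, 0, 0, -0.84], [0.32, 0.055, 0.0, 0, 0, -0.96], [0.36, 0.061, 0.0, 0, 0, -1.08], [0.4, 0.068, 0.0, 0, 0, -1.2]]}}

```text
time: 38.93
ee_pos: [0.5459, -0.1034, 0.1546]
orientation: [-3.082, 0.607, -0.004]
wrist_force: [0.6, 0.4, -0.0]
finger_gap: 0.0191
grasp_force: 40.0
```

Run:
```python
from h import *
go(.5052,-.3464,.10,1.473)
```

```text
t 38.93 d [0.0544 0.2403 0.0544] w [-0.0007 -0.0024 -0.2911] q6 1.08
```

Request:
{"fn": "apply_moves", "kwargs": {"moves": [[0.009, 0.04, 0, 0, 0, -0.12], [0.018, 0.08, 0, 0, 0, -0.24], [0.027, 0.12, 0, 0, 0, -0.291], [0.036, 0.16, 0, 0, 0, -0.291], [0.045, 0.2, 0.0, 0, 0, -0.291], [0.0544, 0.2403, 0.01, 0, 0, -0.291], [0.0544, 0.2403, 0.035, 0, 0, -0.291], [0.0544, 0.2403, 0.054, 0, 0, -0.291], [0.0544, 0.2403, 0.054, 0, 0, -0.291], [0.0544, 0.2403, 0.054, 0, 0, -0.291]]}}

```text
time: 39.77
ee_pos: [0.504, -0.3443, 0.0996]
orientation: [-3.136, 0.163, 0.0]
wrist_force: [0.8, -0.2, -0.7]
finger_gap: 0.0198
grasp_force: 40.0
```

Run:
```python
from h import *
go(.5052,-.3464,.03,1.473)
```

```text
t 39.77 d [0.0015 0.0021 0.0696] w [-0.0011  0.0002 -0.0061] q6 1.8
```

Request:
{"fn": "apply_moves", "kwargs": {"moves": [[0.0, 0.0018, 0.03, 0, 0, -0.006], [0.0, 0.0018, 0.055, 0, 0, -0.006], [0.0, 0.0018, 0.069, 0, 0, -0.006], [0.0, 0.0018, 0.072, 0, 0, -0.006], [0.0, 0.0018, 0.072, 0, 0, -0.006]]}}

```text
time: 40.18
ee_pos: [0.5057, -0.3458, 0.0295]
orientation: [3.138, -0.151, 0.005]
wrist_force: [0.2, -0.4, 0.0]
finger_gap: 0.0194
grasp_force: 40.0
```

Run:
```python
from h import *
go(.5052,-.3464,.0202,1.473)
```

```text
t 40.18 d [-0.0005  0.0006  0.0093] w [ 0.0001 -0.0034  0.0018] q6 1.81
```

Request:
{"fn": "apply_moves", "kwargs": {"moves": [[0, 0.0005, 0.004, 0, -0.003, 0], [0, 0.0005, 0.008, 0, -0.003, 0], [0, 0.0005, 0.0096, 0, -0.003, 0], [0, 0.0005, 0.0096, 0, -0.003, 0]]}}

```text
time: 40.52
ee_pos: [0.5055, -0.3468, 0.0201]
orientation: [3.138, -0.153, 0.003]
wrist_force: [-0.3, -0.5, -0.4]
finger_gap: 0.0191
grasp_force: 40.0
```

Request:
{"fn": "apply_moves", "kwargs": {"moves": [[0, 0, 0, 0, 0, 0], [0, 0, 0, 0, 0, 0], [0, 0, 0, 0, 0, 0], [0, 0, -0.02, 0, 0, 0], [0, 0, -0.06, 0, 0, 0], [0, 0, -0.1, 0, 0, 0], [-0.04, -0.02, -0.14, 0, 0, 0], [-0.08, -0.05, -0.17, 0, 0, 0], [-0.08, -0.08, -0.2, 0, 0, 0]], "fingers": -0.35}}

```text
time: 41.27
ee_pos: [0.4377, -0.2791, 0.1992]
orientation: [-3.136, 0.158, 0.004]
wrist_force: [0.6, 0.2, 0.0]
finger_gap: 0.0282
grasp_force: 0.0
```

Run:
```python
from h import *
t=shot('top','t18'); w=shot('wrist','w18'); s=shot('side','s18')
for im in(t,w): print(profiles(im,(.40,.63,-.43,-.15),.027,2000,100)[0])
b=(.40,.63,-.43,-.13)
R=[cv2.resize(rect(t,*b,.027,1200),(390,300)),cv2.resize(s['color'][120:330,240:480],(343,300))]
cv2.imwrite('pics/end.png',np.hstack(R)[:,:,::-1])
```

```text
[(0.5126, -0.3889, np.float32(0.1368), np.float32(0.1192), 2.892), (0.5152, -0.238, np.float32(0.229), np.float32(0.1755), 0.0)]
[(0.5107, -0.2826, np.float32(0.253), np.float32(0.1782), 1.471), (0.5144, -0.2823, np.float32(0.1603), np.float32(0.0207), 3.043)]
```

View pics/end.png

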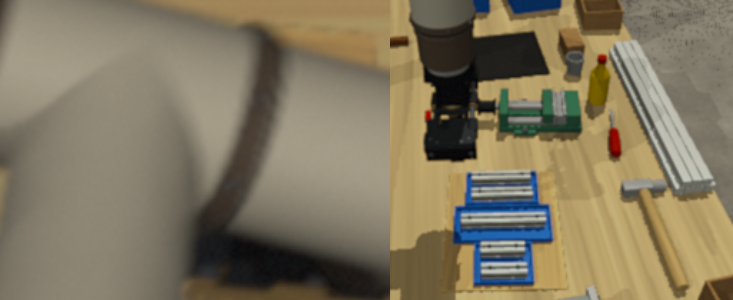

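The final side crop shows two mediums, one long and two shorts flat in their trays at (503,185), (503,222) and (505,260). The jaw is home, the mat is empty and the arm is clear, so I'm handing in.

```bash
python3 -c "
from workcell import manip
print(manip.hand_in())"
```

```text
the job is handed in; nothing more can be done
None
```

The job is handed in at about 41 s on the robot's clock: all five profiles lie flat in the trays for their lengths, the vise jaw is pushed home to its stop, and I saw no bystander out of place; the hand-in call returned no verdict.

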